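# Make up the outdoor-unit and indoor-unit fitting kits

## Task

Make up the two heat-pump fitting kits from the loose stock: in the three-bay tray put the ball valve in the middle bay with the flange and the rubber foot in the end bays, one each, either way round; in the two-bay tray put the tee and the wide hexagonal coupling, one to a bay, either way round. Every part stands upright as found, flat on the tray floor and well centred in its bay. Leave the slim coupling, the jar and the wrench where they are.

Things in the scene. Friction and masses are not known exactly. Their poses are not given: they have to be found in the camera images.
- tray3: fixed, shallow wooden kit tray with three bays in a row, 244 x 84 mm; origin under its centre, on the table; x along the row, y across, z up. Floor 4 mm thick; rims and dividers 4 mm wide, their tops 8 mm above the table. Bay centres at x = -80, 0 (the middle bay) and +80 mm, y = 0; each bay is 76 x 76 mm inside. It lies left or right of the stock, with its row pointing roughly away from the robot
- tray2: fixed, shallow wooden kit tray like the other but with two bays, 164 x 84 mm; origin under its centre, on the table; x along the row. Bay centres at x = -40 and +40 mm, y = 0; same floor (4 mm), rims (8 mm) and bay size. It lies on the other side of the stock
- valve_mid (a point): loose brass ball valve, block body 34 mm square in plan and 36 mm high with hexagonal pipe ends along its x (62 mm long over all, ends about 30 mm wide), and on top a flat steel lever 14 mm wide lying along x, its top at 52 mm. Stands on the flat of its body. Point: its centre, half-way up; z up while it stands as found. Point is 26 mm up, the body being below the lever: grip there across y (34 mm). About 0.26 kg
- flange_mid (a point): loose steel pipe flange, lying on its round plate 66 mm across and 7 mm thick with four bolt holes; a plain round hub 32 mm in diameter stands up from it to 60 mm. Point: its centre, half-way up; z up while it stands as found. Point is 30 mm up: grip the hub from any side, fingertips above the plate. About 0.3 kg
- foot_mid (a point): loose vibration-damping foot: black rubber cylinder 44 mm in diameter and 42 mm high, with a thin steel stud 10 mm in diameter standing on top, to 60 mm. Point: its centre, half-way up; z up while it stands as found. Point is 30 mm up, in the rubber: grip from any side. About 0.1 kg
- tee_mid (a point): loose brass pipe tee: straight run 62 mm long lying along its x, 26 to 32 mm wide, the branch (28 mm, collar 32 mm) standing straight up from its middle to 48 mm. Point: its centre, half-way up; z up while it stands as found. Point is 24 mm up: grip there across y (28 mm). About 0.2 kg
- union_mid (a point): loose wide brass hexagonal coupling standing on end, 44 mm across the flats, 48 mm high (hexagons below 18 and above 30 mm, slightly narrower round waist between), open bore on top. Two of its flats face +y and -y. Point: its centre, half-way up; z up while it stands as found. Point is 24 mm up: grip across y. About 0.22 kg
- spare_mid (a point): loose slim brass hexagonal coupling standing on end, 26 mm across the flats, 56 mm high: a spare that belongs to neither kit and stays. Point: its centre, half-way up; z up while it stands as found. 
- jar_mid (a point): loose round jar of jointing paste, 60 mm in diameter, 75 mm high, with a white cap, beyond the stock; stays. Point: its centre, half-way up; z up while it stands as found. 
- wrench: loose steel wrench, 170 mm long, lying flat beyond the stock; origin near its middle on the table, x along it; stays
Not all that is in view belongs to the job. What is shaped like the part that bears valve_mid but turquoise is not meant.

How it is judged:
At the end, for the whole second after the job is handed in: Valve in the middle and flange and foot in the end bays of the three-bay tray, tee and wide coupling in the two-bay tray; each within 15 mm of its bay centre along and across, upright within 0.1 rad, on the floor (-4 to +3 mm), at rest; slim coupling, jar, wrench moved under 30 mm (x of valve_mid in the frame of tray3 between -0.015 and 0.015 m and y of valve_mid in the frame of tray3 between -0.015 and 0.015 m and z of valve_mid in the frame of tray3 between 0.026 and 0.033 m and angle between each of valve_mid, flange_mid, foot_mid, tee_mid, union_mid's own z axis and vertical below 0.1 rad and linear speed of each of valve, flange, foot, tee, union below 0.02 m/s and (x of flange_mid in the frame of tray3 between -0.095 and -0.065 m or x of flange_mid in the frame of tray3 between 0.065 and 0.095 m) and y of flange_mid in the frame of tray3 between -0.015 and 0.015 m and z of flange_mid in the frame of tray3 between 0.03 and 0.037 m and (x of foot_mid in the frame of tray3 between -0.095 and -0.065 m or x of foot_mid in the frame of tray3 between 0.065 and 0.095 m) and y of foot_mid in the frame of tray3 between -0.015 and 0.015 m and z of foot_mid in the frame of tray3 between 0.03 and 0.037 m and (x of tee_mid in the frame of tray2 between -0.055 and -0.025 m or x of tee_mid in the frame of tray2 between 0.025 and 0.055 m) and y of tee_mid in the frame of tray2 between -0.015 and 0.015 m and z of tee_mid in the frame of tray2 between 0.024 and 0.031 m and (x of union_mid in the frame of tray2 between -0.055 and -0.025 m or x of union_mid in the frame of tray2 between 0.025 and 0.055 m) and y of union_mid in the frame of tray2 between -0.015 and 0.015 m and z of union_mid in the frame of tray2 between 0.024 and 0.031 m and horizontal distance between flange_mid and foot_mid above 0.1 m and horizontal distance between tee_mid and union_mid above 0.04 m and distance of each of spare_mid, jar_mid, wrench from where it was at the start of the episode below 0.03 m); the robot touches nothing.
It fails at once if the slim coupling is disturbed (moved more than 30 mm) (distance of spare_mid from where it was at the start of the episode above 0.03 m).
It fails at once if the jar is disturbed (moved more than 30 mm) (distance of jar_mid from where it was at the start of the episode above 0.03 m).
It fails at once if the wrench is disturbed (moved more than 30 mm) (distance of wrench from where it was at the start of the episode above 0.03 m).
It also fails if it takes over 128 s, if anything falls off the work surface, if the arm or the gripper's body presses on something with over 40 N, if the wrist force passes 120 N, or if a joint passes its speed limit or range.

## Robot

A 6-joint arm with a two-finger parallel gripper is mounted at the origin on the work surface. World frame = base frame: x ahead of the robot, y to its left, z up, the work surface at z = 0. Lengths are in m, angles in rad, forces in N, time in s.
With the tool pointing down it reaches from about 0.35 to 0.875 m from the base axis. Payload 15.5 kg.
Tool frame: the origin (TCP) lies between the finger pads; the fingertips stand 25 mm ahead of it and the grasp point (between the pads) lies 6 mm ahead of it; z points along the fingers, x is the direction in which the jaws open and shut, and the axes are right-handed (so a half turn about z gives the same grasp; the last joint's range is limited). The gripper opens to 85 mm and grips with 20 to 120 N. Pads are 22 mm wide; open, the fingers measure 114 mm over their backs; the gripper's body (76 mm by 85 mm) begins 54 mm behind the grasp point. The pads swing forward as they close: fully open they stand 13 mm farther back than shut.
Start: joints at [-1.256, 0.494, 1.345, -0, 1.302, -0.096], TCP at [0.249, -0.573, 0.256] pointing down, gripper open.
Joint ranges: [-2.91, 2.91], [-0.82, 2.16], [0.22, 2.67], [-1.22, 4.37], [0.12, 2.79], [-3.08, 3.08]. Speed limits (rad/s): [1.89, 1.89, 2.57, 3.01, 3.01, 3.01].

## Interface

Orientations are given as a unit quaternion [x, y, z, w].
In Python, from plant import read_state, camera, get_calibration, finish_job gives the robot as it stands.
- The arm moves only by the shell command python3 -m creep 'ROWS'. ROWS is JSON, a list of rows, each a list of 3 entries, a list of its own where there are three numbers: the shift along the tool's x, y, z in units of 0.04 m (1.0 is 0.04 m), then the turn, a rotation vector about the tool's x, y, z in units of 6 degrees (1.0 is 6 degrees), then the gripper command: -1 is fully open, 1 is shut, values between are in proportion. A call has 1 to 10 rows; each row shifts and turns the commanded pose from where the row before left it, along the tool's axes as they then stand; what a row does not reach is not made up. A row lasts 1/12 s, in which the tool goes at most 41.7 mm and 7.16 degrees, less where a joint would pass 70% of its speed; a pose out of reach is approached as far as the arm can. A call with a number of a shift or a turn outside -1 to 1 is refused whole. A call with a gripper value outside its range is refused whole. The fingers move at their own pace and stop on an object; the grip force is fixed at half the most. Time passes only in rows, so rows that do not move let the fingers close. It gives the time, the measured TCP pose, the force and the opening at its end, in the units of the state.
- read_state(): the state, without advancing time (a new reading comes with each control period).
- camera(name): name is "side" or "top"; returns the picture (384x512x3 uint8, blue, green, red); there is no depth.
- get_calibration(name): a dict with "fovy" (degrees; the focal length in pixels is half the picture's height over the tangent of half this angle, whatever the lens; pixels are square), "cx", "cy" (the principal point, pixels), "rvec" (rotation vector, rad) and "tvec" (3), from world to camera coordinates, as OpenCV has them. Camera axes: x right, y down, z forward; pixel columns grow to the right and rows downward; lengths in m; the calibration is good to about 2 mm. A picture is of the moment at which its call begins. get_calibration takes no time and is no camera call.
- finish_job(): hands the job in, once; it reports no verdict.
The state is a dict: "time_s": time; "joint_pos": joint angles; "dq": joint speeds; "joint_torque": joint torques, N m; "ee_pos": TCP position; "eef_rot": TCP orientation; "force": force on the tool from outside, world axes, zero at the start; "ft_torque": the same for the moment, N m; "gripper_width": finger opening in m.
Only numpy, scipy, OpenCV 4.12 (cv2) and the standard library are available. Lean on these libraries where they do the work, as an engineer would, in place of code of your own. Each camera call takes 0.05 s, during which the arm holds its last target. There are 200 camera calls.

## Working session

There is one attempt and no reset: what is moved stays moved. The work goes in short steps, Python scripts to look and compute and a shell command to move; the robot and the scene stay as the last step left them, time stands still between calls to the robot, and variables do not carry over. Pictures are saved under pics/ and viewed, about 12 in all and at most 16, crops included, and the job is handed in when it is done.

```bash
mkdir -p pics
python3 - <<'E'
from plant import *
import cv2,numpy as np
for n in("top","side"):
    im=camera(n);cv2.imwrite(f"pics/{n}0.png",cv2.resize(im,(800,600),interpolation=cv2.INTER_CUBIC));cv2.imwrite(f"pics/{n}0raw.png",im)
    c=get_calibration(n);R=cv2.Rodrigues(np.array(c["rvec"],float))[0];print(n,c,(-R.T@np.array(c["tvec"])).round(3))
print(read_state())
E
```

```text
top {'fovy': 56.677403318059596, 'cx': 262.16314110278165, 'cy': 192.1747546455821, 'rvec': array([ 2.15222254, -2.11995215,  0.22869772]), 'tvec': array([-0.02753616,  0.59633444,  0.97825115])} [0.405 0.008 1.072]
side {'fovy': 49.99990095455721, 'cx': 250.1367480125444, 'cy': 190.91269679679905, 'rvec': array([ 0.3278838 , -2.70293632,  1.31876195]), 'tvec': array([0.56177261, 0.13422544, 0.8561411 ])} [0.395 0.71  0.637]
{'time_s': 0.1, 'joint_pos': array([-1.25650451e+00,  4.94097943e-01,  1.34606921e+00, -1.83820701e-05,
        1.30250921e+00, -9.54966988e-02]), 'dq': array([ 0.00192451, -0.00074978, -0.0023303 ,  0.00035587, -0.00118412,
       -0.00172787]), 'joint_torque': array([ 1.72778789e-03, -8.83588672e+01, -3.84559679e+01, -1.21398225e-04,
        5.22197064e-03,  3.80892016e-05]), 'ee_pos': array([ 0.24891609, -0.57296636,  0.25577422]), 'eef_rot': array([ 8.36187609e-01, -5.48443242e-01, -4.28233646e-04, -3.32113507e-04]), 'force': array([-1.02072485,  0.04501698,  0.2307241 ]), 'ft_torque': array([ 0.01843725, -0.10032222,  0.05307676]), 'gripper_width': 0.08540429609291081}
```

View pics/top0.png

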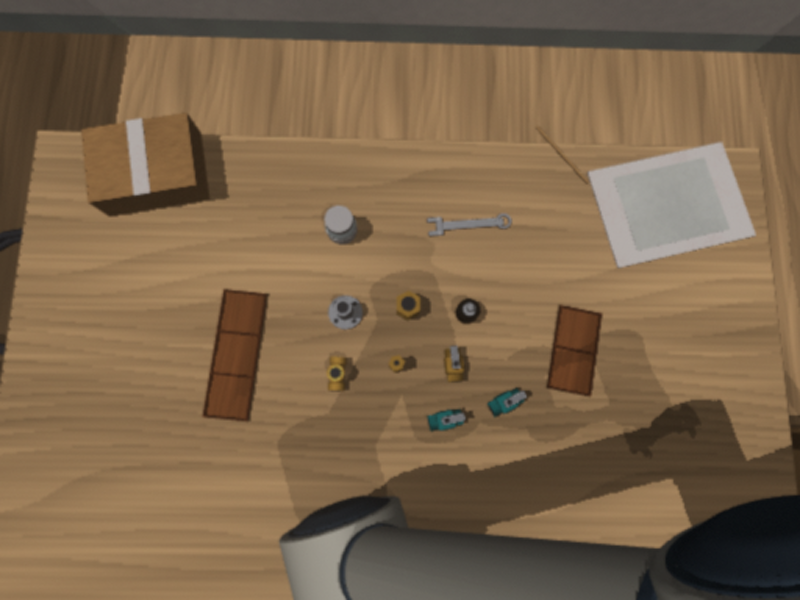

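View pics/side0.png

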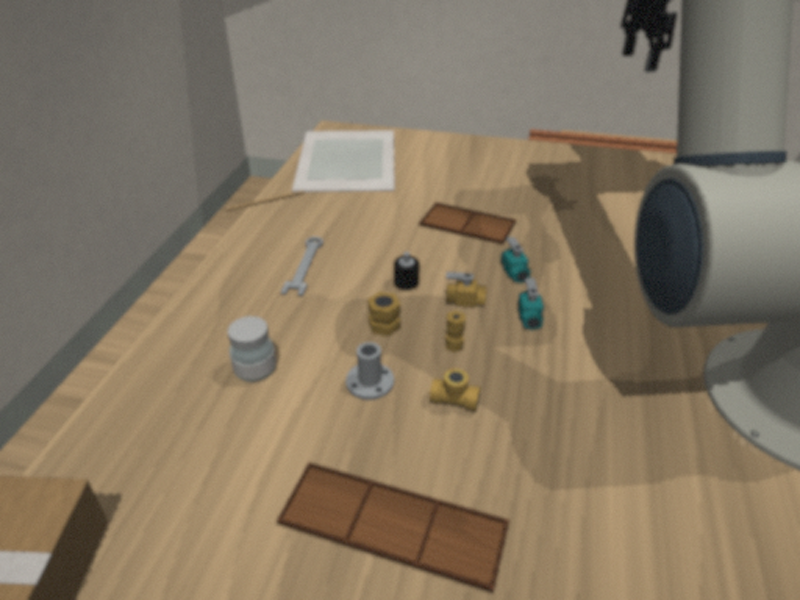

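Top view (800x600): three-bay tray at left (235,355), two-bay tray at right (575,350), flange (345,311), wide coupling (408,305), foot (468,311), tee (337,373), slim coupling (398,363), brass valve (455,362). There are also two turquoise valves, at (448,419) and (508,402). Only the brass one at (455,362) fits "brass", so that is the one meant. I'll enlarge to confirm.

Run:
```python
import cv2,numpy as np
im=cv2.imread("pics/top0raw.png")
cv2.imwrite("pics/c1.png",cv2.resize(im[180:280,200:350],(750,500),interpolation=cv2.INTER_CUBIC))
a=cv2.resize(im[180:275,125:180],None,fx=6,fy=6,interpolation=cv2.INTER_CUBIC)
b=cv2.resize(im[180:275,340:395],None,fx=6,fy=6,interpolation=cv2.INTER_CUBIC)
cv2.imwrite("pics/c2.png",np.hstack([a,b]))
```

```text
(no output)
```

View pics/c1.png

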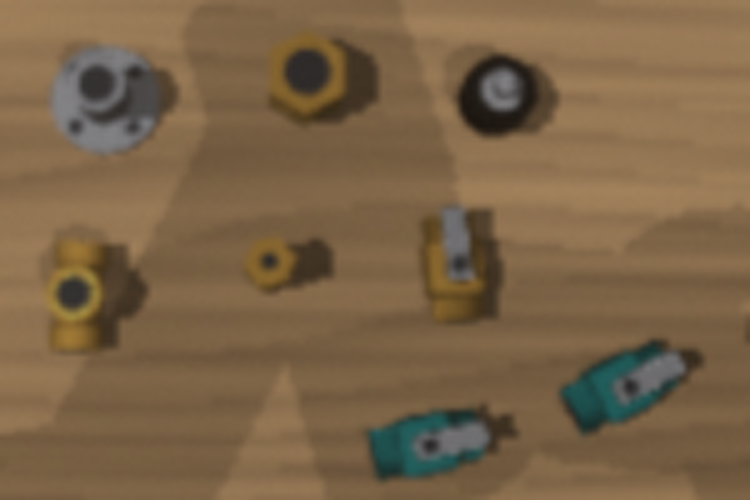

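View pics/c2.png

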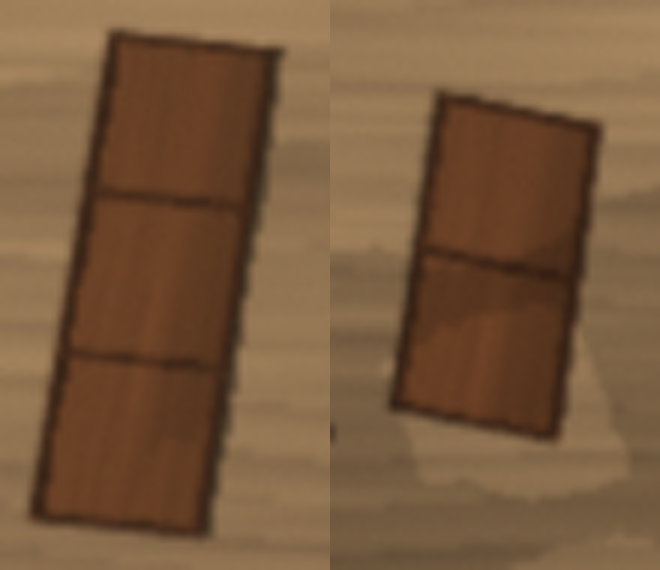

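```bash
cat > h.py <<'E'
import cv2,numpy as np
from plant import *
def cam(n):
    c=get_calibration(n);f=192/np.tan(np.radians(c["fovy"])/2)
    return np.array([[f,0,c["cx"]],[0,f,c["cy"]],[0,0,1]]),cv2.Rodrigues(np.array(c["rvec"],float))[0],np.array(c["tvec"],float)
def w(p,z,n="top",s=1,o=(0,0)):
    K,R,t=cam(n);p=(np.array(p)+.5)/s-.5+np.array(o)
    d=R.T@np.linalg.solve(K,[*p,1]);C=-R.T@t
    return (C+d*(z-C[2])/d[2])[:2]
def tray(q):
    c=q.mean(0);v=(q[0]+q[1]-q[2]-q[3])/2;return c,np.degrees(np.arctan2(v[1],v[0])),np.linalg.norm(v),np.linalg.norm(q[0]-q[1])
E
python3 - <<'E'
from h import *
np.set_printoptions(precision=4,suppress=True)
s=dict(s=5,o=(200,180))
for n,p,z in [("flange plate",(105,99),.007),("flange hub",(97,83),.06),("union",(308,71),.048),("foot stud",(505,88),.06),("foot rub",(497,95),.03),("tee top",(74,293),.048),("tee a",(80,240),.014),("tee b",(76,350),.014),("spare",(269,262),.056),("lever a",(453,208),.052),("lever b",(460,280),.052),("valve body",(454,265),.036),("valve end",(456,320),.018)]:
    print(n,w(p,z,**s))
q=np.array([w(p,.008,s=6,o=(125,180)) for p in [(110,33),(280,50),(207,535),(33,519)]]);print(*tray(q))
q=np.array([w((p[0]-330,p[1]),.008,s=6,o=(340,180)) for p in [(438,93),(601,125),(557,439),(391,408)]]);print(*tray(q))
# side cross-check (800x600 view)
for n,p,z in [("flange hub",(370,350),.06),("union",(384,300),.048),("foot stud",(406,259),.06),("tee",(456,378),.048),("spare",(456,315),.056)]:
    print("side",n,w(p,z,"side",s=1.5625))
q=np.array([w(p,.008,"side",s=1.5625) for p in [(280,521),(310,465),(508,521),(493,588)]]);print(*tray(q))
from scipy.spatial.transform import Rotation as Ro
print(Ro.from_quat(read_state()["eef_rot"]).as_matrix())
E
```

```text
flange plate [0.5814 0.1056]
flange hub [0.5819 0.1057]
union [ 0.5933 -0.016 ]
foot stud [ 0.5831 -0.1299]
foot rub [ 0.5841 -0.1292]
tee top [0.4624 0.1156]
tee a [0.4955 0.1168]
tee b [0.4312 0.1168]
spare [0.481 0.005]
lever a [ 0.5139 -0.1004]
lever b [ 0.4727 -0.1043]
valve body [ 0.4824 -0.1026]
valve end [ 0.4515 -0.1057]
[0.4976 0.3084] -4.769960786681238 0.24063843542716892 0.08588117169117082
[ 0.5149 -0.3388] -10.643662189208484 0.1615698089356221 0.08453976079294558
side flange hub [0.5807 0.107 ]
side union [ 0.5938 -0.0162]
side foot stud [ 0.5824 -0.1115]
side tee [0.4627 0.1198]
side spare [0.4827 0.0034]
[0.4972 0.3148] -4.795646710097984 0.23839390985866818 0.0796233841042115
[[ 0.3984 -0.9172 -0.0004]
 [-0.9172 -0.3984  0.001 ]
 [-0.0011 -0.0001 -1.    ]]
```

Brass valve confirmed at c1 (454,265), standing with its lever up; the turquoise ones stay. The tray sizes come out 1.5 % short, which suggests lens distortion, so one side crop will let me fit it.

Run:
```python
import cv2
im=cv2.imread("pics/side0raw.png")
cv2.imwrite("pics/c3.png",cv2.resize(im[125:270,210:350],None,fx=4,fy=4,interpolation=cv2.INTER_CUBIC))
```

```text
(no output)
```

View pics/c3.png

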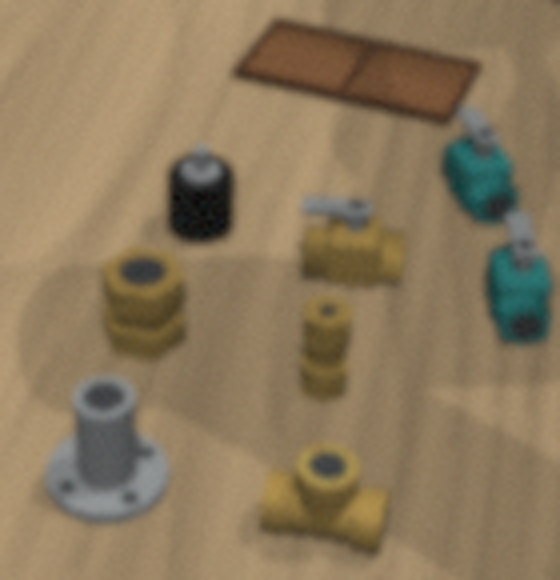

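Run:
```python
from h import *
from scipy.optimize import least_squares
np.set_printoptions(precision=4,suppress=True)
raw=lambda P,s,o:(np.array(P,float)+.5)/s-.5+np.array(o)
names=["flange","union","foot","tee","spare"];Z=np.array([.06,.048,.06,.048,.056])
pt=raw([(97,83),(308,71),(505,88),(74,293),(269,262)],5,(200,180))
ps=raw([(105,393),(143,270),(202,153),(328,463),(328,310)],4,(210,125))
# corners order: far-left(+x,+y), far-right(+x,-y), near-right, near-left
t3t=raw([(110,33),(280,50),(207,535),(33,519)],6,(125,180)); t3s=raw([(280,521),(310,465),(508,521),(493,588)],1.5625,(0,0))
t2t=raw([(108,93),(271,125),(227,439),(61,408)],6,(340,180)); t2s=raw([(235,72),(278,20),(480,66),(450,122)],4,(210,125))
def pr(X,n,k):
    K,R,t=cam(n);return cv2.projectPoints(X.reshape(-1,1,3),cv2.Rodrigues(R)[0],t,K,np.array([k,0,0,0.]))[0][:,0]
def rect(p,L):
    c,s=np.cos(p[2]),np.sin(p[2]);q=np.array([(1,1),(1,-1),(-1,-1),(-1,1)])*[L/2,.042]
    return np.c_[q@np.array([[c,s],[-s,c]])+p[:2],np.full(4,.008)]
def res(v):
    X=np.c_[v[8:].reshape(5,2),Z];A=rect(v[2:5],.244);B=rect(v[5:8],.164);P=np.r_[X,A,B]
    return np.r_[(pr(P,"top",v[0])-np.r_[pt,t3t,t2t]),(pr(P,"side",v[1])-np.r_[ps,t3s,t2s])].ravel()
v0=np.r_[0,0,.498,.31,-.083,.515,-.34,-.186,.58,.106,.593,-.016,.583,-.13,.462,.115,.481,.005]
r=least_squares(res,v0,loss="soft_l1");v=r.x
print("k",v[:2]);print("t3",v[2:5],np.degrees(v[4]));print("t2",v[5:8],np.degrees(v[7]))
for n,x in zip(names,v[8:].reshape(5,2)):print(n,x)
print(res(v).reshape(-1,2).round(1).tolist())
np.save("k.npy",v[:2])
K,R,t=cam("top");d=np.array([v[0],0,0,0.])
for n,p,z in [("tee a",(80,240),.014),("tee b",(76,350),.014),("lever a",(453,208),.052),("lever b",(460,280),.052),("valve body",(454,265),.036),("valve end",(456,320),.018),("flplate",(105,99),.007)]:
    u=cv2.undistortPoints(raw(p,5,(200,180)).reshape(1,1,2),K,d,P=K)[0,0];print(n,w(u,z))
```

```text
k [-0.1091 -0.0737]
t3 [ 0.4962  0.3164 -0.0895] -5.126091138955914
t2 [ 0.5141 -0.3406 -0.1842] -10.555704251430146
flange [0.5825 0.1053]
union [ 0.5937 -0.0155]
foot [ 0.584  -0.1282]
tee [0.4628 0.1162]
spare [0.4818 0.0054]
[[0.2, -0.2], [-0.1, -0.2], [-0.6, -0.3], [-0.0, -0.3], [-0.1, -0.3], [-0.5, -0.1], [-2.0, -0.0], [-1.6, 0.0], [-0.4, -0.7], [-0.1, -0.2], [-1.1, -0.2], [-1.1, 0.0], [-0.3, -0.0], [0.1, 0.3], [0.1, -0.1], [0.4, -1.0], [0.2, 0.0], [0.3, -0.1], [-1.0, -0.5], [-0.1, -1.4], [1.5, -0.8], [0.6, -0.1], [0.1, -1.2], [-0.2, -1.1], [0.9, -1.5], [0.2, -1.5]]
tee a [0.4952 0.1172]
tee b [0.4304 0.1175]
lever a [ 0.5137 -0.1005]
lever b [ 0.4724 -0.1045]
valve body [ 0.4821 -0.1028]
valve end [ 0.451  -0.1059]
flplate [0.5814 0.1058]
```

```bash
cat > go.py <<'E'
# go.py x y z a : turn (units) then shift (tool units, after the turn) to reach TCP x y z with tool x at world angle a (deg)
import sys;from h import *
from scipy.spatial.transform import Rotation as Ro
x,y,z,a=map(float,sys.argv[1:]);s=read_state();R=Ro.from_quat(s["eef_rot"])
G=Ro.from_matrix(np.array([[np.cos(np.radians(a)),np.sin(np.radians(a)),0],[np.sin(np.radians(a)),-np.cos(np.radians(a)),0],[0,0,-1]]).T.T)
print("t",round(s["time_s"],2),"pos",s["ee_pos"].round(4),"w",round(s["gripper_width"],4),"F",s["force"].round(1))
print("turn",(np.degrees((R.inv()*G).as_rotvec())/6).round(2),"shift",(G.inv().apply(np.array([x,y,z])-s["ee_pos"])/.04).round(2))
E
python3 go.py .4816 -.103 .12 -84.5
```

```text
t 0.1 pos [ 0.2489 -0.573   0.2558] w 0.0854 F [-1.   0.   0.2]
turn [0.   0.01 3.  ] shift [-11.14  -6.92   3.39]
```

```bash
python3 -m creep '[[[0,0,0],[0,0,1],-1],[[0,0,0],[0,0,1],-1],[[0,0,0],[0,0,1],-1],[[-0.7,-0.4,0],[0,0,0],-1],[[-0.7,-0.4,0],[0,0,0],-1],[[-0.7,-0.4,0],[0,0,0],-1],[[-0.7,-0.4,0],[0,0,0],-1],[[-0.7,-0.4,0],[0,0,0],-1],[[-0.7,-0.4,0],[0,0,0],-1],[[-0.7,-0.4,0],[0,0,0],-1]]' && python3 -m creep '[[[-0.7,-0.4,0.3],[0,0,0],-1],[[-0.7,-0.4,0.3],[0,0,0],-1],[[-0.7,-0.4,0.3],[0,0,0],-1],[[-0.7,-0.4,0.3],[0,0,0],-1],[[-0.7,-0.4,0.3],[0,0,0],-1],[[-0.7,-0.4,0.3],[0,0,0],-1],[[-0.7,-0.4,0.3],[0,0,0],-1],[[-0.7,-0.4,0.3],[0,0,0],-1],[[-0.7,-0.4,0.3],[0,0,0],-1],[[0,0,0],[0,0,0],-1]]'; python3 go.py .4816 -.103 .12 -84.5
```

```text
time_s: 0.93
ee_pos: [0.342, -0.3659, 0.2561]
eef_rot: [0.74, -0.673, -0.0, -0.0]
force: [0.7, -0.2, 0.4]
gripper_width: 0.0857
time_s: 1.77
ee_pos: [0.4616, -0.0985, 0.1464]
eef_rot: [0.741, -0.671, -0.001, 0.0]
force: [-1.0, -0.2, -0.1]
gripper_width: 0.0852
t 1.77 pos [ 0.4616 -0.0985  0.1464] w 0.0852 F [-1.  -0.2 -0.1]
turn [0.02 0.02 0.03] shift [ 0.16 -0.49  0.66]
```

```bash
python3 -m creep '[[[0.08,-0.25,0.5],[0,0,0],-1],[[0.08,-0.24,0.5],[0,0,0],-1],[[0,0,0.4],[0,0,0],-1],[[0,0,0],[0,0,0],-1]]'; python3 go.py .4816 -.103 .032 -84.5
python3 - <<'E'
from plant import *;import cv2,numpy as np
a=cv2.resize(camera("top")[185:270,250:330],None,fx=5,fy=5,interpolation=2);b=cv2.resize(camera("side")[100:210,250:330],(309,425),interpolation=2)
cv2.imwrite("pics/v1.png",np.hstack([a,b]))
E
```

```text
time_s: 2.1
ee_pos: [0.4802, -0.1071, 0.0899]
eef_rot: [0.74, -0.672, -0.002, 0.001]
force: [-1.5, -0.1, -1.0]
gripper_width: 0.085
t 2.1 pos [ 0.4802 -0.1071  0.0899] w 0.085 F [-1.5 -0.1 -1. ]
turn [ 0.03  0.02 -0.  ] shift [-0.1  -0.04  1.45]
```

View pics/v1.png

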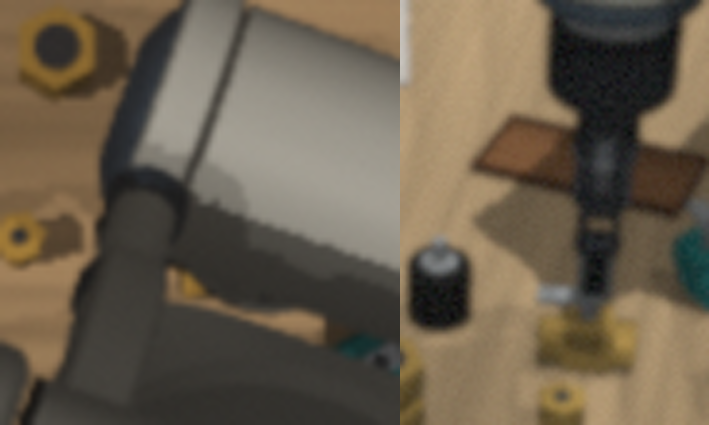

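The side view shows the fingers at (595,260) directly over the brass valve body (585,335). The arm hides it from the top camera. Now down, grip and lift.

```bash
python3 -m creep '[[[-0.1,-0.04,0.4],[0,0,0],-1],[[0,0,0.4],[0,0,0],-1],[[0,0,0.4],[0,0,0],-1],[[0,0,0.25],[0,0,0],-1],[[0,0,0],[0,0,0],-1],[[0,0,0],[0,0,0],1],[[0,0,0],[0,0,0],1],[[0,0,0],[0,0,0],1],[[0,0,0],[0,0,0],1],[[0,0,0],[0,0,0],1]]' && python3 -m creep '[[[0,0,0],[0,0,0],1],[[0,0,0],[0,0,0],1],[[0,0,0],[0,0,0],1],[[0,0,0],[0,0,0],1]]' ; python3 go.py .496 .314 .14 -95.1
```

```text
time_s: 3.03
ee_pos: [0.4827, -0.1033, 0.0351]
eef_rot: [0.74, -0.672, 0.001, -0.0]
force: [-0.8, 0.7, 10.3]
gripper_width: 0.0333
time_s: 3.37
ee_pos: [0.4827, -0.1033, 0.0351]
eef_rot: [0.74, -0.673, 0.001, -0.0]
force: [-1.6, 1.1, 13.5]
gripper_width: 0.0329
t 3.37 pos [ 0.4827 -0.1033  0.0351] w 0.0329 F [-1.6  1.1 13.5]
turn [-0.01 -0.    1.76] shift [-10.42   0.6   -2.62]
```

```bash
python3 -m creep '[[[0,0,-0.4],[0,0,0],1],[[0,0,-0.6],[0,0,0],1],[[0,0,-0.6],[0,0,0],1],[[0,0,-0.6],[0,0,0],1],[[0,0,-0.5],[0,0,0.5],1],[[0,0,0],[0,0,0.5],1],[[0,0,0],[0,0,0.76],1],[[-0.5,0,0],[0,0,0],1],[[-0.6,0,0],[0,0,0],1],[[-0.7,0,0],[0,0,0],1]]' && python3 -m creep '[[[-0.7,0.05,0],[0,0,0],1],[[-0.7,0.05,0],[0,0,0],1],[[-0.7,0.05,0],[0,0,0],1],[[-0.7,0.05,0],[0,0,0],1],[[-0.7,0.05,0],[0,0,0],1],[[-0.7,0.05,0],[0,0,0],1],[[-0.7,0.05,0],[0,0,0],1],[[-0.7,0.05,0],[0,0,0],1],[[-0.7,0.05,0],[0,0,0],1],[[-0.7,0.05,0],[0,0,0],1]]'&& python3 -m creep '[[[-0.7,0.05,0],[0,0,0],1],[[-0.6,0.05,0],[0,0,0],1],[[-0.2,0,0],[0,0,0],1],[[0,0,0],[0,0,0],1],[[0,0,0],[0,0,0],1]]'; python3 go.py .496 .314 .07 -95.1
```

```text
time_s: 4.2
ee_pos: [0.4887, -0.0313, 0.1425]
eef_rot: [-0.674, 0.738, -0.0, 0.0]
force: [0.5, -0.3, -3.6]
gripper_width: 0.033
time_s: 5.03
ee_pos: [0.4932, 0.2506, 0.1424]
eef_rot: [-0.675, 0.738, 0.0, -0.0]
force: [0.4, -0.5, -2.9]
gripper_width: 0.0329
time_s: 5.45
ee_pos: [0.4946, 0.3091, 0.1422]
eef_rot: [-0.675, 0.737, -0.0, -0.0]
force: [-0.3, -0.4, -4.0]
gripper_width: 0.0334
t 5.45 pos [0.4946 0.3091 0.1422] w 0.0334 F [-0.3 -0.4 -4. ]
turn [ 0.   -0.    0.01] shift [-0.13 -0.02  1.8 ]
```

```bash
python3 -m creep '[[[-0.13,-0.02,0.5],[0,0,0],1],[[0,0,0.6],[0,0,0],1],[[0,0,0.6],[0,0,0],1],[[0,0,0.25],[0,0,0],1],[[0,0,0],[0,0,0],1],[[0,0,0],[0,0,0],1]]'; python3 go.py .496 .314 .039 -95.1
python3 - <<'E'
from plant import *;import cv2,numpy as np
a=cv2.resize(camera("top")[170:280,110:190],(309,425),interpolation=2);b=cv2.resize(camera("side")[250:384,165:345],(571,425),interpolation=2)
cv2.imwrite("pics/v2.png",np.hstack([a,b])[:, :800])
E
```

```text
time_s: 5.95
ee_pos: [0.4963, 0.3137, 0.0646]
eef_rot: [-0.675, 0.738, 0.0, -0.0]
force: [0.1, 0.2, -2.6]
gripper_width: 0.033
t 5.95 pos [0.4963 0.3137 0.0646] w 0.033 F [ 0.1  0.2 -2.6]
turn [ 0.01 -0.   -0.  ] shift [-0.01  0.01  0.64]
```

View pics/v2.png

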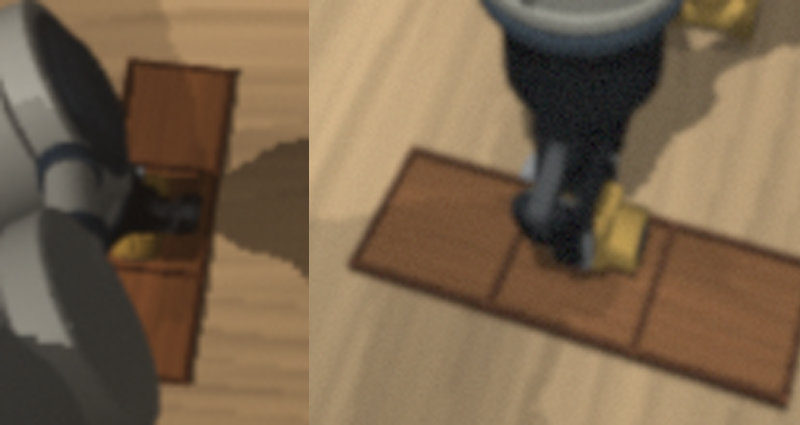

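```bash
python3 -m creep '[[[0,0,0.3],[0,0,0],1],[[0,0,0.3],[0,0,0],1],[[0,0,0.06],[0,0,0],1],[[0,0,0],[0,0,0],1],[[0,0,0],[0,0,0],1],[[0,0,0],[0,0,0],-0.2],[[0,0,0],[0,0,0],-0.2],[[0,0,0],[0,0,0],-0.2],[[0,0,0],[0,0,0],-0.2],[[0,0,0],[0,0,0],-0.2]]' && python3 -m creep '[[[0,0,-0.3],[0,0,0],-0.2],[[0,0,-0.5],[0,0,0],-0.2],[[0,0,-0.7],[0,0,0],-1],[[0,0,-0.7],[0,0,0],-1],[[0,0,-0.5],[0,0,0],-1],[[0,0,0],[0,0,0],-1]]'; python3 go.py .4628 .1165 .12 -90
```

```text
time_s: 6.88
ee_pos: [0.4961, 0.3144, 0.0376]
eef_rot: [-0.675, 0.738, 0.0, -0.0]
force: [-0.0, 0.4, -1.5]
gripper_width: 0.0514
time_s: 7.38
ee_pos: [0.498, 0.3153, 0.1508]
eef_rot: [-0.675, 0.738, -0.001, 0.003]
force: [1.1, -0.0, 1.1]
gripper_width: 0.0856
t 7.38 pos [0.498  0.3153 0.1508] w 0.0856 F [ 1.1 -0.   1.1]
turn [-0.05  0.03 -0.85] shift [4.97 0.88 0.77]
```

```bash
python3 -m creep '[[[0.6,-0.25,0],[0,0,0],-1],[[0.6,-0.25,0],[0,0,0],-1],[[0.6,-0.25,0],[0,0,0],-1],[[0.6,-0.25,0],[0,0,0],-1],[[0.6,-0.25,0],[0,0,0],-1],[[0.6,-0.25,0],[0,0,0],-1],[[0.6,-0.25,0],[0,0,0],-1],[[0.6,-0.25,0],[0,0,0],-1],[[0.3,-0.1,0],[0,0,0],-1],[[0,0,0],[0,0,0],-1]]'; python3 go.py .582 .1055 .04 -95
```

```text
time_s: 8.22
ee_pos: [0.5624, 0.1016, 0.1461]
eef_rot: [-0.674, 0.739, -0.0, -0.0]
force: [-0.4, -0.1, -0.1]
gripper_width: 0.0855
t 8.22 pos [0.5624 0.1016 0.1461] w 0.0855 F [-0.4 -0.1 -0.1]
turn [-0.   -0.   -0.04] shift [-0.14 -0.48  2.65]
```

```bash
python3 -m creep '[[[-0.14,-0.48,0.2],[0,0,0],-1],[[0,0,0.5],[0,0,0],-1],[[0,0,0.5],[0,0,0],-1],[[0,0,0.5],[0,0,0],-1],[[0,0,0.5],[0,0,0],-1],[[0,0,0.45],[0,0,0],-1],[[0,0,0],[0,0,0],-1],[[0,0,0],[0,0,0],-1]]'; python3 go.py .582 .1055 .04 -95;  python3 -m creep '[[[0,0,0],[0,0,0],1],[[0,0,0],[0,0,0],1],[[0,0,0],[0,0,0],1],[[0,0,0],[0,0,0],1],[[0,0,0],[0,0,0],1],[[0,0,0],[0,0,0],1],[[0,0,0],[0,0,0],1],[[0,0,0],[0,0,0],1]]'; python3 go.py .576 .307 .14 -95.1
```

```text
time_s: 8.88
ee_pos: [0.5806, 0.1085, 0.0396]
eef_rot: [-0.675, 0.738, 0.001, -0.001]
force: [-0.8, 0.7, 0.3]
gripper_width: 0.0852
t 8.88 pos [0.5806 0.1085 0.0396] w 0.0852 F [-0.8  0.7  0.3]
turn [ 0.02 -0.   -0.01] shift [ 0.07 -0.04 -0.01]
time_s: 9.55
ee_pos: [0.5818, 0.1077, 0.0408]
eef_rot: [-0.675, 0.738, -0.0, 0.0]
force: [-1.8, 1.1, 10.5]
gripper_width: 0.0312
t 9.55 pos [0.5818 0.1077 0.0408] w 0.0312 F [-1.8  1.1 10.5]
turn [-0.01  0.    0.  ] shift [-4.95  0.59 -2.48]
```

```bash
python3 -m creep '[[[0,0,-0.4],[0,0,0],1],[[0,0,-0.5],[0,0,0],1],[[0,0,-0.6],[0,0,0],1],[[-0.4,0.05,-0.6],[0,0,0],1],[[-0.5,0.05,-0.4],[0,0,0],1],[[-0.6,0.05,0],[0,0,0],1],[[-0.6,0.05,0],[0,0,0],1],[[-0.6,0.05,0],[0,0,0],1],[[-0.6,0.1,0],[0,0,0],1],[[-0.6,0.1,0],[0,0,0],1]]' && python3 -m creep '[[[-0.6,0.1,0],[0,0,0],1],[[-0.4,0.05,0],[0,0,0],1],[[-0.05,0,0],[0,0,0],1],[[0,0,0],[0,0,0],1],[[0,0,0],[0,0,0],1],[[0,0,0],[0,0,0],1]]'; python3 go.py .576 .307 .06 -95.1
```

```text
time_s: 10.38
ee_pos: [0.577, 0.2657, 0.14]
eef_rot: [-0.675, 0.738, 0.0, -0.0]
force: [0.0, -0.4, -3.5]
gripper_width: 0.0308
time_s: 10.88
ee_pos: [0.5752, 0.306, 0.1398]
eef_rot: [-0.675, 0.738, -0.0, -0.0]
force: [-0.2, 0.2, -2.3]
gripper_width: 0.0307
t 10.88 pos [0.5752 0.306  0.1398] w 0.0307 F [-0.2  0.2 -2.3]
turn [ 0. -0. -0.] shift [-0.03 -0.02  2.  ]
```

```bash
python3 -m creep '[[[-0.03,-0.02,0.5],[0,0,0],1],[[0,0,0.6],[0,0,0],1],[[0,0,0.6],[0,0,0],1],[[0,0,0.4],[0,0,0],1],[[0,0,0],[0,0,0],1],[[0,0,0],[0,0,0],1]]'; python3 go.py .576 .307 .0448 -95.1
python3 - <<'E'
from plant import *;import cv2,numpy as np
a=cv2.resize(camera("top")[175:245,130:180],(420,588),interpolation=2);b=cv2.resize(camera("side")[285:384,175:238],(374,588),interpolation=2)
cv2.imwrite("pics/v3.png",np.hstack([a,b])[:, :800])
E
```

```text
time_s: 11.38
ee_pos: [0.5759, 0.3072, 0.0556]
eef_rot: [-0.675, 0.738, 0.0, -0.001]
force: [0.1, -0.4, -2.8]
gripper_width: 0.031
t 11.38 pos [0.5759 0.3072 0.0556] w 0.031 F [ 0.1 -0.4 -2.8]
turn [ 0.01 -0.01 -0.01] shift [ 0.   -0.    0.27]
```

View pics/v3.png

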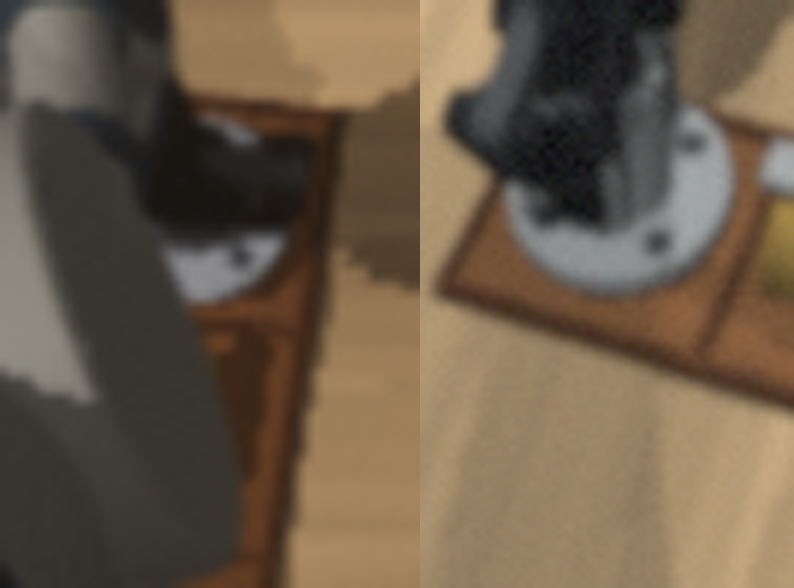

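The top crop shows the plate centred at row 210, against a bay centre of about row 216, so it sits roughly 1.5 mm too far out. The side crop shows a near-rim gap of about 4 mm against 5 mm nominal. I'll correct x slightly and set it down.

```bash
python3 -m creep '[[[0,0.04,0],[0,0,0],1],[[0,0,0.15],[0,0,0],1],[[0,0,0.15],[0,0,0],1],[[0,0,0],[0,0,0],1],[[0,0,0],[0,0,0],1],[[0,0,0],[0,0,0],-0.1],[[0,0,0],[0,0,0],-0.1],[[0,0,0],[0,0,0],-0.1],[[0,0,0],[0,0,0],-0.1],[[0,0,0],[0,0,0],-0.1]]' && python3 -m creep '[[[0,0,-0.3],[0,0,0],-0.1],[[0,0,-0.5],[0,0,0],-0.1],[[0,0,-0.7],[0,0,0],-0.5],[[0,0,-0.7],[0,0,0],-1],[[0,0,-0.5],[0,0,0],-1],[[0,0,0],[0,0,0],-1]]'; python3 go.py .584 -.129 .15 -95.1
```

```text
time_s: 12.32
ee_pos: [0.5744, 0.3082, 0.0438]
eef_rot: [-0.675, 0.738, 0.0, -0.0]
force: [-0.3, -0.0, -0.5]
gripper_width: 0.0468
time_s: 12.82
ee_pos: [0.5763, 0.3091, 0.1573]
eef_rot: [-0.675, 0.738, -0.001, 0.003]
force: [2.5, 0.7, 0.6]
gripper_width: 0.0855
t 12.82 pos [0.5763 0.3091 0.1573] w 0.0855 F [2.5 0.7 0.6]
turn [-0.06  0.03  0.  ] shift [10.89 -1.17  0.18]
```

```bash
python3 -m creep '[[[0.6,0,0],[0,0,0],-1],[[0.7,0,0],[0,0,0],-1],[[0.7,-0.1,0],[0,0,0],-1],[[0.7,-0.1,0],[0,0,0],-1],[[0.7,-0.1,0],[0,0,0],-1],[[0.7,-0.1,0],[0,0,0],-1],[[0.7,-0.1,0],[0,0,0],-1],[[0.7,-0.1,0],[0,0,0],-1],[[0.7,-0.1,0],[0,0,0],-1],[[0.7,-0.1,0],[0,0,0],-1]]' && python3 -m creep '[[[0.7,-0.1,0],[0,0,0],-1],[[0.7,-0.1,0],[0,0,0],-1],[[0.7,-0.1,0],[0,0,0],-1],[[0.7,-0.1,0],[0,0,0],-1],[[0.7,0,0],[0,0,0],-1],[[0.4,0,0],[0,0,0],-1],[[0,0,0],[0,0,0],-1],[[0,0,0],[0,0,0],-1]]'; python3 go.py .584 -.129 .038 -95.1
python3 - <<'E'
from plant import *;import cv2,numpy as np
a=cv2.resize(camera("top")[175:280,125:180],(308,588),interpolation=2);b=cv2.resize(camera("side")[270:384,170:335],(490,338),interpolation=2)
b=cv2.copyMakeBorder(b,0,250,0,0,0);cv2.imwrite("pics/v4.png",np.hstack([a,b]))
E
```

```text
time_s: 13.65
ee_pos: [0.5816, 0.0291, 0.1523]
eef_rot: [-0.675, 0.738, -0.0, 0.0]
force: [0.9, -0.7, 0.3]
gripper_width: 0.0856
time_s: 14.32
ee_pos: [0.5838, -0.1269, 0.1521]
eef_rot: [-0.674, 0.738, 0.0, 0.0]
force: [-0.2, 0.7, -0.4]
gripper_width: 0.0851
t 14.32 pos [ 0.5838 -0.1269  0.1521] w 0.0851 F [-0.2  0.7 -0.4]
turn [-0.    0.   -0.01] shift [ 0.05 -0.01  2.85]
```

View pics/v4.png

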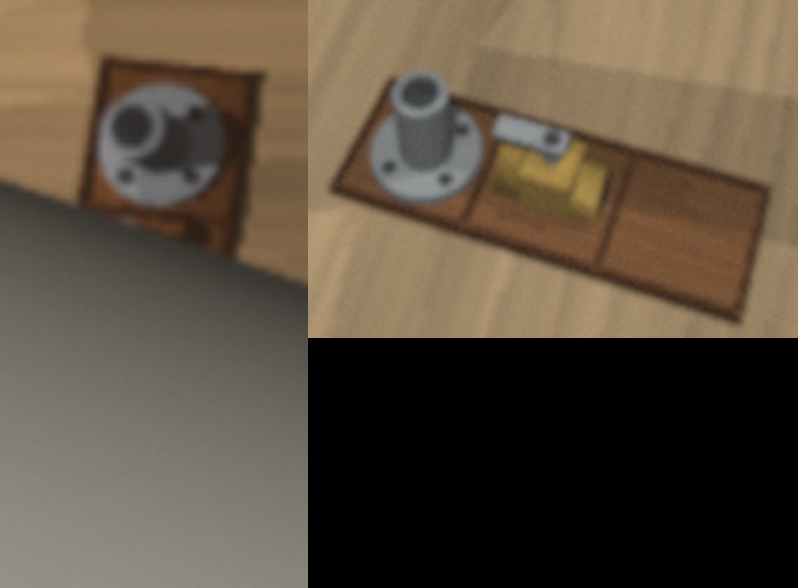

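```bash
cat >> h.py <<'E'
def wu(p,z,n="top",s=1,o=(0,0)):
    K,R,t=cam(n);k=np.load("k.npy")[0 if n=="top" else 1];q=(np.array(p,float)+.5)/s-.5+np.array(o)
    return w(cv2.undistortPoints(q.reshape(1,1,2),K,np.array([k,0,0,0.]),P=K)[0,0],z)
E
python3 - <<'E'
from h import *
np.set_printoptions(precision=4,suppress=True)
t=dict(n="top",s=5.6,o=(125,175));s=dict(n="side",s=2.97,o=(170,270))
print("plate",wu((161,145),.011,**t),wu((119,153),.011,**s))
print("hub",wu((135,128),.064,**t),wu((113,91),.064,**s))
print("TL,TR",wu((103,58),.008,**t),wu((262,74),.008,**t),"left edge",wu((82,200),.008,**t))
for p in [(24,188),(82,80),(460,188),(432,322)]:print(wu(p,.008,**s))
E
```

```text
plate [0.5737 0.3092] [0.2283 0.1248]
hub [0.5739 0.3084] [0.2921 0.1265]
TL,TR [0.6217 0.3456] [0.6143 0.2572] left edge [0.5433 0.3514]
[0.1941 0.2148]
[0.2958 0.1635]
[ 0.1969 -0.2048]
[ 0.0736 -0.1768]
```

```bash
sed -i 's/P=K)\[0,0\],z)/P=K)[0,0],z,n)/' h.py
python3 - <<'E'
from h import *
np.set_printoptions(precision=4,suppress=True)
s=dict(n="side",s=2.97,o=(170,270))
print("plate",wu((119,153),.011,**s),"hub",wu((113,91),.064,**s))
for p in [(24,188),(82,80),(460,188),(432,322)]:print(wu(p,.008,**s))
E
```

```text
plate [0.5743 0.3131] hub [0.5756 0.308 ]
[0.6217 0.3478]
[0.6151 0.2654]
[0.374  0.2872]
[0.3792 0.3729]
```

The flange lies flat at about (.574, .309), near its bay centre; the hub and plate positions agree in both views. The valve sits in the middle bay. Now the foot.

```bash
python3 -m creep '[[[0.05,-0.01,0.4],[0,0,0],-1],[[0,0,0.5],[0,0,0],-1],[[0,0,0.5],[0,0,0],-1],[[0,0,0.5],[0,0,0],-1],[[0,0,0.5],[0,0,0],-1],[[0,0,0.45],[0,0,0],-1],[[0,0,0],[0,0,0],-1],[[0,0,0],[0,0,0],-1]]';  python3 -m creep '[[[0,0,0],[0,0,0],1],[[0,0,0],[0,0,0],1],[[0,0,0],[0,0,0],1],[[0,0,0],[0,0,0],1],[[0,0,0],[0,0,0],1],[[0,0,0],[0,0,0],1],[[0,0,0],[0,0,0],1],[[0,0,0],[0,0,0],1]]'; python3 go.py .4165 .3215 .15 -95.1
```

```text
time_s: 15.08
ee_pos: [0.5838, -0.1273, 0.0376]
eef_rot: [-0.675, 0.737, 0.001, -0.0]
force: [-0.2, -0.8, 0.4]
gripper_width: 0.0855
time_s: 15.75
ee_pos: [0.5847, -0.1284, 0.0392]
eef_rot: [-0.675, 0.738, -0.001, 0.0]
force: [-1.6, 2.0, 12.1]
gripper_width: 0.0426
t 15.75 pos [ 0.5847 -0.1284  0.0392] w 0.0426 F [-1.6  2.  12.1]
turn [-0.02 -0.    0.  ] shift [-10.83   5.19  -2.77]
```

```bash
python3 -m creep '[[[0,0,-0.4],[0,0,0],1],[[0,0,-0.6],[0,0,0],1],[[0,0,-0.6],[0,0,0],1],[[0,0,-0.6],[0,0,0],1],[[-0.3,0.1,-0.57],[0,0,0],1],[[-0.5,0.3,0],[0,0,0],1],[[-0.7,0.3,0],[0,0,0],1],[[-0.7,0.3,0],[0,0,0],1],[[-0.7,0.3,0],[0,0,0],1],[[-0.7,0.4,0],[0,0,0],1]]' && python3 -m creep '[[[-0.7,0.4,0],[0,0,0],1],[[-0.7,0.4,0],[0,0,0],1],[[-0.7,0.4,0],[0,0,0],1],[[-0.7,0.4,0],[0,0,0],1],[[-0.7,0.4,0],[0,0,0],1],[[-0.7,0.4,0],[0,0,0],1],[[-0.7,0.4,0],[0,0,0],1],[[-0.7,0.4,0],[0,0,0],1],[[-0.7,0.4,0],[0,0,0],1],[[-0.6,0.2,0],[0,0,0],1]]' && python3 -m creep '[[[-0.3,0,0],[0,0,0],1],[[0,0,0],[0,0,0],1],[[0,0,0],[0,0,0],1]]'; python3 go.py .4165 .3215 .043 -95.1
```

```text
time_s: 16.58
ee_pos: [0.5292, 0.0222, 0.1493]
eef_rot: [-0.675, 0.738, -0.001, 0.001]
force: [0.7, 0.8, -1.2]
gripper_width: 0.0426
time_s: 17.42
ee_pos: [0.4004, 0.3111, 0.1492]
eef_rot: [-0.675, 0.738, 0.0, -0.0]
force: [1.2, -0.1, -1.3]
gripper_width: 0.0423
time_s: 17.67
ee_pos: [0.4035, 0.3215, 0.1489]
eef_rot: [-0.675, 0.737, -0.0, 0.0]
force: [-1.3, 0.1, -2.0]
gripper_width: 0.0426
t 17.67 pos [0.4035 0.3215 0.1489] w 0.0426 F [-1.3  0.1 -2. ]
turn [-0.    0.    0.01] shift [-0.03 -0.32  2.65]
```

Then release, going straight on toward the tee.

```bash
python3 -m creep '[[[-0.03,-0.32,0],[0,0,0],1],[[0,0,0.5],[0,0,0],1],[[0,0,0.5],[0,0,0],1],[[0,0,0.5],[0,0,0],1],[[0,0,0.5],[0,0,0],1],[[0,0,0.4],[0,0,0],1],[[0,0,0.25],[0,0,0],1],[[0,0,0],[0,0,0],1],[[0,0,0],[0,0,0],1]]' && python3 go.py .4165 .3215 .043 -95.1 && python3 -m creep '[[[0,0,0],[0,0,0],-0.4],[[0,0,0],[0,0,0],-0.4],[[0,0,0],[0,0,0],-0.4],[[0,0,0],[0,0,0],-0.4],[[0,0,-0.3],[0,0,0],-0.4],[[0,0,-0.5],[0,0,0],-0.4],[[0,0,-0.7],[0,0,0],-0.5],[[0,0,-0.7],[0,0,0],-1],[[0,0,-0.5],[0,0,0],-1],[[0,0,0],[0,0,0],-1]]'; python3 go.py .4628 .1165 .15 -90
```

```text
time_s: 18.42
ee_pos: [0.4169, 0.3205, 0.0424]
eef_rot: [-0.675, 0.738, 0.0, -0.0]
force: [0.3, 0.5, -1.0]
gripper_width: 0.0423
t 18.42 pos [0.4169 0.3205 0.0424] w 0.0423 F [ 0.3  0.5 -1. ]
turn [ 0.   -0.   -0.01] shift [-0.02  0.01 -0.02]
time_s: 19.25
ee_pos: [0.4177, 0.3225, 0.1546]
eef_rot: [-0.675, 0.738, -0.001, 0.003]
force: [-0.1, -0.3, 0.3]
gripper_width: 0.0856
t 19.25 pos [0.4177 0.3225 0.1546] w 0.0856 F [-0.1 -0.3  0.3]
turn [-0.05  0.03 -0.84] shift [ 5.15 -1.13  0.11]
```

```bash
python3 -m creep '[[[0,0,0],[0,0,-0.84],-1],[[0.6,-0.1,0],[0,0,0],-1],[[0.7,-0.15,0],[0,0,0],-1],[[0.7,-0.15,0],[0,0,0],-1],[[0.7,-0.15,0],[0,0,0],-1],[[0.7,-0.15,0],[0,0,0],-1],[[0.7,-0.15,0],[0,0,0],-1],[[0.7,-0.15,0],[0,0,0],-1],[[0.35,-0.13,0],[0,0,0],-1],[[0,0,0],[0,0,0],-1]]' && python3 -m creep '[[[0,0,0],[0,0,0],-1]]'; python3 go.py .4628 .1167 .033 -90
```

```text
time_s: 20.08
ee_pos: [0.462, 0.1131, 0.1505]
eef_rot: [-0.706, 0.708, -0.0, -0.0]
force: [0.7, 0.7, 0.1]
gripper_width: 0.0856
time_s: 20.17
ee_pos: [0.4613, 0.115, 0.1505]
eef_rot: [-0.706, 0.708, 0.0, -0.0]
force: [-0.3, 0.5, 0.1]
gripper_width: 0.0852
t 20.17 pos [0.4613 0.115  0.1505] w 0.0852 F [-0.3  0.5  0.1]
turn [ 0.    0.   -0.02] shift [-0.04 -0.04  2.94]
```

```bash
python3 -m creep '[[[-0.04,-0.04,0.4],[0,0,0],-1],[[0,0,0.5],[0,0,0],-1],[[0,0,0.5],[0,0,0],-1],[[0,0,0.5],[0,0,0],-1],[[0,0,0.5],[0,0,0],-1],[[0,0,0.54],[0,0,0],-1],[[0,0,0],[0,0,0],-1],[[0,0,0],[0,0,0],-1]]';  python3 -m creep '[[[0,0,0],[0,0,0],1],[[0,0,0],[0,0,0],1],[[0,0,0],[0,0,0],1],[[0,0,0],[0,0,0],1],[[0,0,0],[0,0,0],1],[[0,0,0],[0,0,0],1],[[0,0,0],[0,0,0],1],[[0,0,0],[0,0,0],1]]'; python3 go.py .475 -.335 .15 -100.6
```

```text
time_s: 20.83
ee_pos: [0.4619, 0.1178, 0.0326]
eef_rot: [0.707, -0.707, -0.001, 0.001]
force: [0.2, -0.1, 0.3]
gripper_width: 0.0857
time_s: 21.5
ee_pos: [0.4631, 0.1171, 0.0338]
eef_rot: [-0.707, 0.707, -0.0, 0.0]
force: [-1.2, -0.1, 14.2]
gripper_width: 0.027
t 21.5 pos [0.4631 0.1171 0.0338] w 0.027 F [-1.2 -0.1 14.2]
turn [-0.01  0.    1.76] shift [11.05 -2.37 -2.9 ]
```

```bash
python3 -m creep '[[[0,0,-0.4],[0,0,0],1],[[0,0,-0.6],[0,0,0],1],[[0,0,-0.6],[0,0,0],1],[[0,0,-0.7],[0,0,0.5],1],[[0,0,-0.6],[0,0,0.6],1],[[0,0,0],[0,0,0.66],1],[[0.5,-0.1,0],[0,0,0],1],[[0.6,-0.1,0],[0,0,0],1],[[0.7,-0.15,0],[0,0,0],1],[[0.7,-0.15,0],[0,0,0],1]]' && python3 -m creep '[[[0.7,-0.15,0],[0,0,0],1],[[0.7,-0.15,0],[0,0,0],1],[[0.7,-0.15,0],[0,0,0],1],[[0.7,-0.15,0],[0,0,0],1],[[0.7,-0.15,0],[0,0,0],1],[[0.7,-0.15,0],[0,0,0],1],[[0.7,-0.15,0],[0,0,0],1],[[0.7,-0.15,0],[0,0,0],1],[[0.7,-0.15,0],[0,0,0],1],[[0.7,-0.15,0],[0,0,0],1]]' && python3 -m creep '[[[0.7,-0.15,0],[0,0,0],1],[[0.5,-0.1,0],[0,0,0],1],[[0.3,0,0],[0,0,0],1],[[0,0,0],[0,0,0],1],[[0,0,0],[0,0,0],1]]'; python3 go.py .475 -.335 .0375 -100.6
```

```text
time_s: 22.33
ee_pos: [0.4637, 0.0142, 0.1493]
eef_rot: [-0.639, 0.769, -0.0, 0.0]
force: [-0.4, -0.2, -2.5]
gripper_width: 0.0268
time_s: 23.17
ee_pos: [0.4711, -0.2725, 0.1492]
eef_rot: [-0.639, 0.769, 0.0, -0.0]
force: [0.6, -0.2, -1.6]
gripper_width: 0.0268
time_s: 23.58
ee_pos: [0.4698, -0.3316, 0.1489]
eef_rot: [-0.638, 0.77, 0.0, 0.0]
force: [-0.1, 0.8, -2.3]
gripper_width: 0.0267
t 23.58 pos [ 0.4698 -0.3316  0.1489] w 0.0267 F [-0.1  0.8 -2.3]
turn [ 0.01  0.01 -0.01] shift [ 0.06 -0.14  2.79]
```

```bash
python3 -m creep '[[[0.06,-0.14,0.3],[0,0,0],1],[[0,0,0.5],[0,0,0],1],[[0,0,0.5],[0,0,0],1],[[0,0,0.5],[0,0,0],1],[[0,0,0.4],[0,0,0],1],[[0,0,0.3],[0,0,0],1],[[0,0,0.29],[0,0,0],1],[[0,0,0],[0,0,0],1],[[0,0,0],[0,0,0],1]]' && python3 go.py .475 -.335 .0375 -100.6 && python3 -m creep '[[[0,0,0],[0,0,0],-0.05],[[0,0,0],[0,0,0],-0.05],[[0,0,0],[0,0,0],-0.05],[[0,0,0],[0,0,0],-0.05],[[0,0,-0.3],[0,0,0],-0.05],[[0,0,-0.5],[0,0,0],-0.05],[[0,0,-0.7],[0,0,0],-0.5],[[0,0,-0.7],[0,0,0],-1],[[0,0,-0.5],[0,0,0],-1],[[0,0,0],[0,0,0],-1]]'; python3 go.py .5937 -.0157 .15 -90
```

```text
time_s: 24.33
ee_pos: [0.4755, -0.3348, 0.0368]
eef_rot: [-0.639, 0.769, 0.0, -0.0]
force: [-0.2, -0.4, -3.0]
gripper_width: 0.0268
t 24.33 pos [ 0.4755 -0.3348  0.0368] w 0.0268 F [-0.2 -0.4 -3. ]
turn [0.01 0.   0.01] shift [ 0.01  0.01 -0.02]
time_s: 25.17
ee_pos: [0.4769, -0.3366, 0.1505]
eef_rot: [-0.639, 0.769, -0.003, 0.001]
force: [0.2, -1.8, 0.3]
gripper_width: 0.0855
t 25.17 pos [ 0.4769 -0.3366  0.1505] w 0.0855 F [ 0.2 -1.8  0.3]
turn [-0.05 -0.04 -1.77] shift [-8.02 -2.92  0.01]
```

```bash
python3 -m creep '[[[0,0,0],[0,0,-0.9],-1],[[0,0,0],[0,0,-0.87],-1],[[-0.6,-0.2,0],[0,0,0],-1],[[-0.7,-0.26,0],[0,0,0],-1],[[-0.7,-0.26,0],[0,0,0],-1],[[-0.7,-0.26,0],[0,0,0],-1],[[-0.7,-0.26,0],[0,0,0],-1],[[-0.7,-0.26,0],[0,0,0],-1],[[-0.7,-0.26,0],[0,0,0],-1],[[-0.7,-0.26,0],[0,0,0],-1]]' && python3 -m creep '[[[-0.7,-0.26,0],[0,0,0],-1],[[-0.7,-0.26,0],[0,0,0],-1],[[-0.7,-0.26,0],[0,0,0],-1],[[-0.4,-0.1,0],[0,0,0],-1],[[0,0,0],[0,0,0],-1],[[0,0,0],[0,0,0],-1]]'; python3 go.py .5937 -.0157 .031 -90
```

```text
time_s: 26.0
ee_pos: [0.5563, -0.1139, 0.146]
eef_rot: [0.707, -0.707, 0.0, -0.0]
force: [0.2, 0.0, 0.4]
gripper_width: 0.0855
time_s: 26.5
ee_pos: [0.5912, -0.0146, 0.1458]
eef_rot: [0.708, -0.706, 0.0, 0.0]
force: [0.1, -1.0, -0.3]
gripper_width: 0.0855
t 26.5 pos [ 0.5912 -0.0146  0.1458] w 0.0855 F [ 0.1 -1.  -0.3]
turn [-0.   -0.    0.02] shift [ 0.03 -0.06  2.87]
```

```bash
python3 -m creep '[[[0.03,-0.06,0.4],[0,0,0],-1],[[0,0,0.5],[0,0,0],-1],[[0,0,0.5],[0,0,0],-1],[[0,0,0.5],[0,0,0],-1],[[0,0,0.5],[0,0,0],-1],[[0,0,0.45],[0,0,0],-1],[[0,0,0],[0,0,0],-1],[[0,0,0],[0,0,0],-1]]';  python3 -m creep '[[[0,0,0],[0,0,0],1],[[0,0,0],[0,0,0],1],[[0,0,0],[0,0,0],1],[[0,0,0],[0,0,0],1],[[0,0,0],[0,0,0],1],[[0,0,0],[0,0,0],1],[[0,0,0],[0,0,0],1],[[0,0,0],[0,0,0],1]]'; python3 go.py .5535 -.349 .15 -100.6
```

```text
time_s: 27.17
ee_pos: [0.593, -0.0173, 0.0313]
eef_rot: [-0.707, 0.707, 0.001, -0.001]
force: [0.6, 0.3, 1.1]
gripper_width: 0.0853
time_s: 27.83
ee_pos: [0.5943, -0.0167, 0.0329]
eef_rot: [0.707, -0.707, 0.001, -0.001]
force: [-2.4, -1.4, 12.0]
gripper_width: 0.0496
t 27.83 pos [ 0.5943 -0.0167  0.0329] w 0.0496 F [-2.4 -1.4 12. ]
turn [-0.02 -0.    1.77] shift [ 8.35 -0.53 -2.93]
```

The opening is 49.6 mm where 44 was expected, so I'll look before lifting.

```bash
python3 -m creep '[[[0,0,0],[0,0,0],1],[[0,0,0],[0,0,0],1],[[0,0,0],[0,0,0],1]]'
python3 - <<'E'
from plant import *;import cv2,numpy as np
a=cv2.resize(camera("top")[165:235,230:290],(400,467),interpolation=2);b=cv2.resize(camera("side")[150:220,215:275],(400,467),interpolation=2)
cv2.imwrite("pics/v5.png",np.hstack([a,b]))
E
```

```text
time_s: 28.08
ee_pos: [0.5943, -0.0167, 0.0329]
eef_rot: [0.707, -0.707, 0.001, -0.001]
force: [-2.3, -1.0, 12.8]
gripper_width: 0.0494
```

View pics/v5.png

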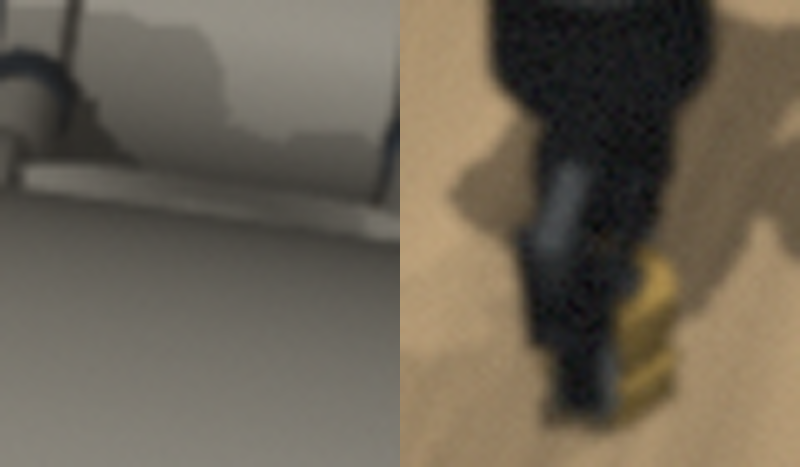

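Run:
```python
from h import *
K,R,t=cam("side");k=np.load("k.npy")[1]
for X in [(.5943,.017,.012),(.5943,-.0167,.024),(.5943,-.0167,.048),(.5943,.0055,.03)]:
    q=cv2.projectPoints(np.array([[X]]),cv2.Rodrigues(R)[0],t,K,np.array([k,0,0,0]))[0].ravel();print(q.round(1),((q-[215,150])*6.667+[400,0]).round())
print(wu((245.75-.0,192.2),.048,"side"))
```

```text
[242.  212.6] [580. 417.]
[245.6 199.7] [604. 331.]
[245.4 191.7] [603. 278.]
[243.1 203.6] [587. 357.]
[ 0.59301381 -0.01489968]
```

Run:
```python
import cv2,numpy as np
a=cv2.imread("pics/top0raw.png")[183:207,248:276];b=cv2.imread("pics/side0raw.png")[183:217,230:262]
f=lambda i:cv2.convertScaleAbs(cv2.resize(i,(390,390),interpolation=cv2.INTER_CUBIC),alpha=1.6)
cv2.imwrite("pics/u.png",np.hstack([f(a[:, 2:26]),f(b[:32])]))
```

```text
(no output)
```

View pics/u.png

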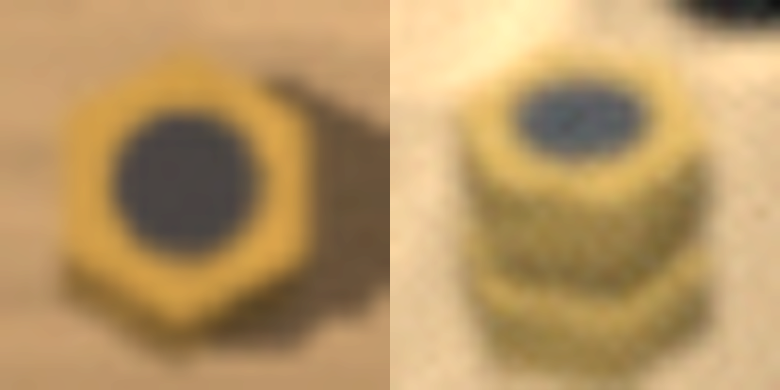

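In the top view the flats do face left/right (edges x=62 and 308, 43.6 mm apart), so the part's yaw is right. Probably the finger links are catching the top hexagon. I'll re-grip higher.

```bash
python3 -m creep '[[[0,0,0],[0,0,0],-1],[[0,0,0],[0,0,0],-1],[[0,0,0],[0,0,0],-1],[[0,0,-0.22],[0,0,0],-1],[[0,0,0],[0,0,0],-1],[[0,0,0],[0,0,0],-1]]'
python3 - <<'E'
from plant import *;import cv2
cv2.imwrite("pics/v6.png",cv2.resize(camera("side")[140:230,205:285],(533,600),interpolation=2))
E
python3 -m creep '[[[0,0,0],[0,0,0],1],[[0,0,0],[0,0,0],1],[[0,0,0],[0,0,0],1],[[0,0,0],[0,0,0],1],[[0,0,0],[0,0,0],1],[[0,0,0],[0,0,0],1],[[0,0,0],[0,0,0],1],[[0,0,0],[0,0,0],1]]'; python3 go.py .5535 -.349 .15 -100.6
```

```text
time_s: 28.68
ee_pos: [0.5941, -0.0166, 0.041]
eef_rot: [0.707, -0.707, 0.0, -0.0]
force: [0.3, 1.0, -0.3]
gripper_width: 0.0856
time_s: 29.4
ee_pos: [0.5936, -0.0165, 0.0405]
eef_rot: [0.707, -0.707, -0.0, 0.0]
force: [-2.4, -0.5, 6.9]
gripper_width: 0.0493
t 29.4 pos [ 0.5936 -0.0165  0.0405] w 0.0493 F [-2.4 -0.5  6.9]
turn [ 0.   -0.    1.77] shift [ 8.35 -0.54 -2.74]
```

View pics/v6.png

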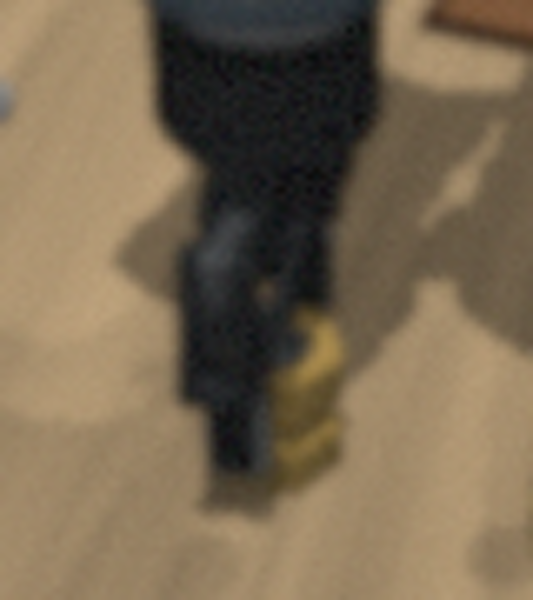

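Still 49.3 mm, repeatably, which is close to the corner-to-corner size. The grip is firm though, so I'll lift slowly and check that it comes up straight.

```bash
python3 -m creep '[[[0,0,-0.2],[0,0,0],1],[[0,0,-0.3],[0,0,0],1],[[0,0,-0.5],[0,0,0],1],[[0,0,-0.5],[0,0,0],1],[[0,0,-0.5],[0,0,0],1],[[0,0,-0.5],[0,0,0],1],[[0,0,-0.3],[0,0,0],1],[[0,0,0],[0,0,0],1],[[0,0,0],[0,0,0],1]]'; python3 go.py .5535 -.349 .15 -100.6
python3 - <<'E'
from plant import *;import cv2
cv2.imwrite("pics/v7.png",cv2.resize(camera("side")[90:210,195:295],(500,600),interpolation=2))
E
```

```text
time_s: 30.15
ee_pos: [0.5939, -0.0165, 0.1532]
eef_rot: [0.707, -0.707, 0.001, -0.001]
force: [-0.2, 1.1, -1.4]
gripper_width: 0.0493
t 30.15 pos [ 0.5939 -0.0165  0.1532] w 0.0493 F [-0.2  1.1 -1.4]
turn [-0.02 -0.    1.77] shift [ 8.36 -0.54  0.08]
```

View pics/v7.png

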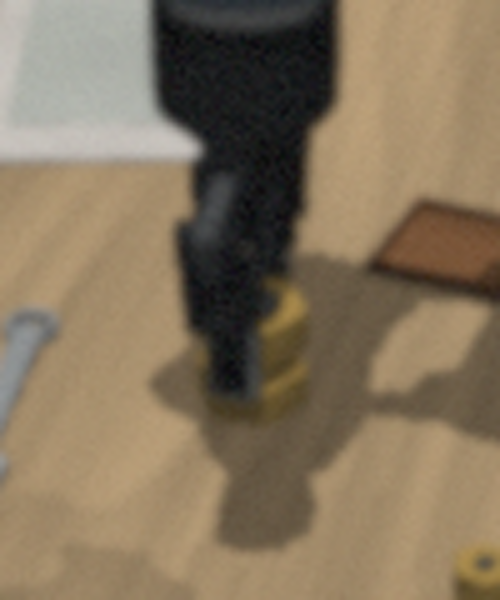

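The coupling is held upright (200–310, 285–420) with a corner facing the finger, so it turned about its own axis while being gripped, which does no harm. Carrying it to the far bay.

```bash
python3 -m creep '[[[0,0,0],[0,0,0.5],1],[[0,0,0],[0,0,0.7],1],[[0,0,0],[0,0,0.57],1],[[0.4,0,0],[0,0,0],1],[[0.5,-0.05,0],[0,0,0],1],[[0.6,-0.05,0],[0,0,0],1],[[0.6,-0.05,0],[0,0,0],1],[[0.6,-0.05,0],[0,0,0],1],[[0.6,-0.05,0],[0,0,0],1],[[0.6,-0.05,0],[0,0,0],1]]' && python3 -m creep '[[[0.6,-0.05,0],[0,0,0],1],[[0.6,-0.05,0],[0,0,0],1],[[0.6,-0.05,0],[0,0,0],1],[[0.6,-0.04,0],[0,0,0],1],[[0.6,0,0],[0,0,0],1],[[0.6,0,0],[0,0,0],1],[[0.5,0,0],[0,0,0],1],[[0.3,0,0],[0,0,0],1],[[0,0,0],[0,0,0],1],[[0,0,0],[0,0,0],1]]'; python3 go.py .555 -.349 .044 -100.6
```

```text
time_s: 31.03
ee_pos: [0.5759, -0.173, 0.151]
eef_rot: [-0.639, 0.769, 0.001, -0.0]
force: [0.4, -0.1, -2.3]
gripper_width: 0.0491
time_s: 31.87
ee_pos: [0.5514, -0.3462, 0.1514]
eef_rot: [-0.638, 0.77, 0.001, -0.0]
force: [-0.7, 0.6, -1.7]
gripper_width: 0.0496
t 31.87 pos [ 0.5514 -0.3462  0.1514] w 0.0496 F [-0.7  0.6 -1.7]
turn [ 0.01  0.01 -0.01] shift [ 0.05 -0.1   2.68]
```

```bash
python3 -m creep '[[[0.05,-0.1,0.3],[0,0,0],1],[[0,0,0.5],[0,0,0],1],[[0,0,0.5],[0,0,0],1],[[0,0,0.5],[0,0,0],1],[[0,0,0.4],[0,0,0],1],[[0,0,0.25],[0,0,0],1],[[0,0,0.2],[0,0,0],1],[[0,0,0],[0,0,0],1],[[0,0,0],[0,0,0],1]]' && python3 go.py .555 -.349 .044 -100.6 && python3 -m creep '[[[0,0,0],[0,0,0],-0.5],[[0,0,0],[0,0,0],-0.5],[[0,0,0],[0,0,0],-0.5],[[0,0,0],[0,0,0],-0.5],[[0,0,0],[0,0,0],-0.5],[[0,0,-0.3],[0,0,0],-0.5],[[0,0,-0.5],[0,0,0],-0.5],[[0,0,-0.7],[0,0,0],-0.5],[[0,0,-0.7],[0,0,0],-1],[[0,0,-0.7],[0,0,0],-1]]' && python3 -m creep '[[[0,0.7,-0.5],[0,0,0],-1],[[0,0.7,-0.5],[0,0,0],-1],[[0,0.7,-0.5],[0,0,0],-1],[[0,0.7,0],[0,0,0],-1],[[0.5,0.7,0],[0,0,0],-1],[[0.7,0.5,0],[0,0,0],-1],[[0.7,0.5,0],[0,0,0],-1],[[0.7,0.5,0],[0,0,0],-1],[[0.7,0.3,0],[0,0,0],-1],[[0.7,0.3,0],[0,0,0],-1]]'  && python3 -m creep '[[[0.7,0.3,0],[0,0,0],-1],[[0.7,0,0],[0,0,0],-1],[[0.7,0,0],[0,0,0],-1],[[0,0,0],[0,0,0],-1],[[0,0,0],[0,0,0],-1]]'
python3 - <<'E'
from plant import *;import cv2,numpy as np
t=camera("top");s=camera("side");cv2.imwrite("pics/ft.png",t);cv2.imwrite("pics/fs.png",s)
f=lambda i,w,h:cv2.resize(i,(w,h),interpolation=2)
A=np.hstack([f(t[180:280,125:180],330,600),f(t[180:280,340:395],330,600)])
cv2.imwrite("pics/e1.png",A)
B=np.hstack([f(s[120:170,250:345],475,250),np.zeros((250,25,3),np.uint8)])
C=f(s[275:384,170:335],500,330);cv2.imwrite("pics/e2.png",np.vstack([B,C]))
E
```

```text
time_s: 32.62
ee_pos: [0.5557, -0.3489, 0.0463]
eef_rot: [-0.639, 0.769, -0.0, 0.0]
force: [0.2, -0.6, -1.8]
gripper_width: 0.0492
t 32.62 pos [ 0.5557 -0.3489  0.0463] w 0.0492 F [ 0.2 -0.6 -1.8]
turn [-0.  0.  0.] shift [0.01 0.02 0.06]
time_s: 33.45
ee_pos: [0.5553, -0.3491, 0.1645]
eef_rot: [-0.639, 0.769, -0.0, 0.0]
force: [0.4, -0.5, 0.3]
gripper_width: 0.0847
time_s: 34.28
ee_pos: [0.3044, -0.4662, 0.2235]
eef_rot: [-0.639, 0.77, -0.0, -0.0]
force: [1.1, -0.2, 0.7]
gripper_width: 0.0854
time_s: 34.7
ee_pos: [0.278, -0.5466, 0.2228]
eef_rot: [-0.638, 0.77, -0.0, -0.0]
force: [-1.1, 0.8, -0.0]
gripper_width: 0.0857
```

View pics/e1.png

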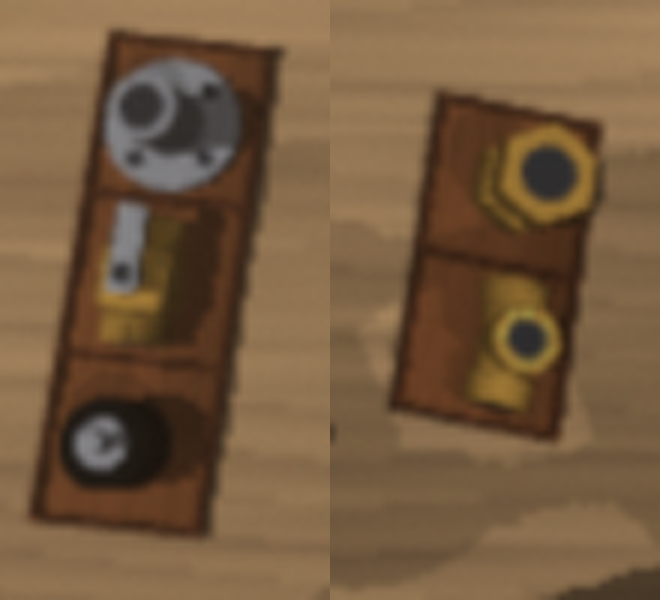

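View pics/e2.png

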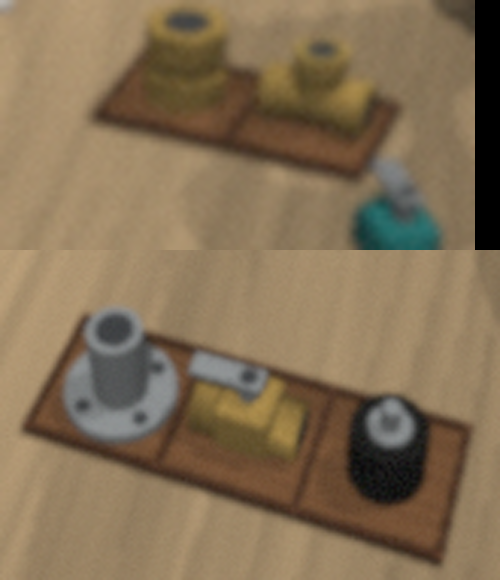

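Run:
```python
from h import *
a=dict(n="top",s=6,o=(125,180));b=dict(n="top",s=6,o=(340,180));c=dict(n="side",s=5,o=(250,120));d=dict(n="side",s=3.03,o=(170,275));e=dict(n="top",s=5,o=(200,180))
T3=(np.array([.4965,.3155]),-5.1);T2=(np.array([.5141,-.3406]),-10.6)
def L(n,p,T):
    g=np.radians(T[1]);r=p-T[0];print(n,p.round(4),"local mm",(1000*np.array([r@[np.cos(g),np.sin(g)],r@[-np.sin(g),np.cos(g)]])).round(1))
L("flange plate",wu((172,124),.011,**a),T3);L("hub",wu((142,108),.064,**a),T3);L("hub side",wu((114,80),.064,**d),T3)
print("pivot was",wu((459,262),.052,**e))
L("valve pivot",wu((122,272),.056,**a),T3);L("valve pivot side",wu((248,126),.056,**d),T3)
L("stud",wu((101,443),.064,**a),T3);L("stud side",wu((391,155),.064,**d),T3);L("rubber side",wu((391,172),.046,**d),T3)
L("union",wu((220,173),.052,**b),T2);L("union side",wu((187,22),.052,**c),T2)
L("tee",wu((197,340),.052,**b),T2);L("tee side",wu((322,48),.052,**c),T2)
q=np.array([wu((p[0]-330,p[1]),.008,**b) for p in [(438,93),(601,125),(557,439),(391,408)]]);print(*tray(q))
q=np.array([wu(p,.008,**c) for p in [(97,116),(140,52),(400,108),(360,178)]]);print(*tray(q))
q=np.array([wu(p,.008,**a) for p in [(110,33),(280,50),(207,535),(33,519)]]);print(*tray(q))
```

```text
flange plate [0.5744 0.3096] local mm [78.1  1. ]
hub [0.5735 0.3096] local mm [77.2  1. ]
hub side [0.5758 0.3097] local mm [79.5  1.3]
pivot was [ 0.48267473 -0.10397585]
valve pivot [0.4952 0.3163] local mm [-1.3  0.7]
valve pivot side [0.497  0.3158] local mm [0.5 0.4]
stud [0.4141 0.3188] local mm [-82.4  -4. ]
stud side [0.4176 0.3212] local mm [-79.   -1.3]
rubber side [0.4167 0.3196] local mm [-79.8  -3.1]
union [ 0.5546 -0.3563] local mm [42.7 -7.9]
union side [ 0.5557 -0.3512] local mm [42.8 -2.7]
tee [ 0.4726 -0.3413] local mm [-40.7  -8.3]
tee side [ 0.475  -0.3388] local mm [-38.8  -5.5]
[ 0.51380216 -0.34254317] -10.496205255363877 0.16346356259902292 0.08728310396850984
[ 0.51454263 -0.33163242] -10.75837132145717 0.16231092905672273 0.08057939629648125
[0.49573538 0.31296808] -5.298928520614526 0.2448585036335248 0.08846587706247044
```

Everything is in its bay and flat. However, tee and wide coupling read 6–12 mm towards −y of the bay centre line, against a limit of 15 mm. There is plenty of time, so I'll shift both about 7 mm towards the middle.

```bash
python3 go.py .4768 -.3279 .15 -100.6
```

```text
t 34.8 pos [ 0.2786 -0.5449  0.2227] w 0.0855 F [ 0.2  1.1 -0.1]
turn [ 0.  0. -0.] shift [-6.24 -3.87  1.82]
```

```bash
python3 -m creep '[[[-0.6,-0.3,0],[0,0,0],-1],[[-0.6,-0.4,0],[0,0,0],-1],[[-0.6,-0.4,0],[0,0,0],-1],[[-0.6,-0.4,0.2],[0,0,0],-1],[[-0.6,-0.4,0.2],[0,0,0],-1],[[-0.6,-0.4,0.3],[0,0,0],-1],[[-0.6,-0.4,0.3],[0,0,0],-1],[[-0.6,-0.4,0.3],[0,0,0],-1],[[-0.6,-0.4,0.3],[0,0,0],-1],[[-0.6,-0.4,0.2],[0,0,0],-1]]' && python3 -m creep '[[[-0.2,0,0],[0,0,0],-1],[[0,0,0],[0,0,0],-1],[[0,0,0],[0,0,0],-1]]'; python3 go.py .4768 -.3279 .0378 -100.6
```

```text
time_s: 35.63
ee_pos: [0.4766, -0.3358, 0.1498]
eef_rot: [-0.639, 0.769, 0.0, -0.0]
force: [0.5, -0.2, -0.6]
gripper_width: 0.0854
time_s: 35.88
ee_pos: [0.4774, -0.3298, 0.1508]
eef_rot: [-0.639, 0.769, -0.0, -0.0]
force: [0.7, 0.5, 0.3]
gripper_width: 0.0853
t 35.88 pos [ 0.4774 -0.3298  0.1508] w 0.0853 F [0.7 0.5 0.3]
turn [ 0.   -0.    0.02] shift [-0.04  0.02  2.83]
```

```bash
python3 -m creep '[[[-0.04,0.02,0.4],[0,0,0],-1],[[0,0,0.6],[0,0,0],-1],[[0,0,0.6],[0,0,0],-1],[[0,0,0.6],[0,0,0],-1],[[0,0,0.4],[0,0,0],-1],[[0,0,0.2],[0,0,0],-1],[[0,0,0],[0,0,0],-0.2],[[0,0,0],[0,0,0],-0.1],[[0,0,0],[0,0,0],0],[[0,0,0],[0,0,0],0.1]]' && python3 -m creep '[[[0,0,0],[0,0,0],0.15],[[0,0,0],[0,0,0],0.2],[[0,0,0],[0,0,0],0.25],[[0,0,0],[0,0,0],0.28],[[0,0,0],[0,0,0],0.28],[[0,0,0],[0,0,0],0.28],[[0,0,0],[0,0,0],0.28]]';python3 go.py .4768 -.3279 .0378 -100.6
python3 -m creep '[[[0,0,0],[0,0,0],0],[[0,0,0],[0,0,0],-0.05],[[0,0,0],[0,0,0],-0.05],[[0,0,-0.3],[0,0,0],-0.05],[[0,0,-0.6],[0,0,0],-0.05],[[0,0,-0.7],[0,0,0],-1],[[0,0,-0.7],[0,0,0],-1],[[0,0,-0.4],[0,0,0],-1],[[0,0,0],[0,0,0],-1]]'; python3 go.py .555 -.342 .0445 -100.6
```

```text
time_s: 36.72
ee_pos: [0.4775, -0.3294, 0.0395]
eef_rot: [-0.639, 0.769, -0.001, 0.0]
force: [0.4, 0.5, -0.3]
gripper_width: 0.0396
time_s: 37.3
ee_pos: [0.4771, -0.3288, 0.0383]
eef_rot: [-0.639, 0.769, 0.0, 0.0]
force: [-0.4, -1.2, 0.8]
gripper_width: 0.0308
t 37.3 pos [ 0.4771 -0.3288  0.0383] w 0.0308 F [-0.4 -1.2  0.8]
turn [-0.  0. -0.] shift [-0.02  0.01  0.01]
time_s: 38.05
ee_pos: [0.4784, -0.3298, 0.1507]
eef_rot: [-0.639, 0.769, -0.003, 0.001]
force: [-0.0, -0.4, 0.2]
gripper_width: 0.0856
t 38.05 pos [ 0.4784 -0.3298  0.1507] w 0.0856 F [-0.  -0.4  0.2]
turn [-0.05 -0.03  0.  ] shift [-0.05 -1.94  2.65]
```

```bash
python3 -m creep '[[[-0.05,-0.6,0],[0,0,0],-1],[[0,-0.7,0],[0,0,0],-1],[[0,-0.6,0],[0,0,0],-1],[[0,0,0.4],[0,0,0],-1],[[0,0,0.5],[0,0,0],-1],[[0,0,0.5],[0,0,0],-1],[[0,0,0.5],[0,0,0],-1],[[0,0,0.4],[0,0,0],-1],[[0,0,0.3],[0,0,0],-1],[[0,0,0],[0,0,0],-1]]' && python3 go.py .555 -.342 .0445 -100.6 && python3 -m creep '[[[0,0,0],[0,0,0],-0.6],[[0,0,0],[0,0,0],-0.5],[[0,0,0],[0,0,0],-0.4],[[0,0,0],[0,0,0],-0.3],[[0,0,0],[0,0,0],-0.26],[[0,0,0],[0,0,0],-0.24],[[0,0,0],[0,0,0],-0.24],[[0,0,0],[0,0,0],-0.24],[[0,0,0],[0,0,0],-0.24]]';python3 go.py .555 -.342 .0445 -100.6
```

```text
time_s: 38.88
ee_pos: [0.5509, -0.3399, 0.04]
eef_rot: [-0.639, 0.769, 0.002, -0.0]
force: [-0.6, -0.7, -0.3]
gripper_width: 0.0853
t 38.88 pos [ 0.5509 -0.3399  0.04  ] w 0.0853 F [-0.6 -0.7 -0.3]
turn [0.03 0.02 0.  ] shift [ 0.03 -0.11 -0.11]
time_s: 39.63
ee_pos: [0.5521, -0.3408, 0.0423]
eef_rot: [-0.639, 0.769, -0.0, 0.0]
force: [0.1, -1.4, 0.5]
gripper_width: 0.0529
t 39.63 pos [ 0.5521 -0.3408  0.0423] w 0.0529 F [ 0.1 -1.4  0.5]
turn [-0. -0.  0.] shift [ 0.02 -0.08 -0.05]
```

Release, withdraw, final look.

```bash
python3 -m creep '[[[0,0,0],[0,0,0],-0.5],[[0,0,0],[0,0,0],-0.5],[[0,0,0],[0,0,0],-0.5],[[0,0,-0.3],[0,0,0],-0.5],[[0,0,-0.6],[0,0,0],-0.5],[[0,0,-0.7],[0,0,0],-0.5],[[0,0,-0.7],[0,0,0],-1],[[0,0,-0.7],[0,0,0],-1],[[0,0.5,-0.5],[0,0,0],-1],[[0,0.7,-0.5],[0,0,0],-1]]' && python3 -m creep '[[[0,0.7,0],[0,0,0],-1],[[0,0.7,0],[0,0,0],-1],[[0.4,0.7,0],[0,0,0],-1],[[0.7,0.5,0],[0,0,0],-1],[[0.7,0.5,0],[0,0,0],-1],[[0.7,0.5,0],[0,0,0],-1],[[0.7,0.3,0],[0,0,0],-1],[[0.7,0.3,0],[0,0,0],-1],[[0.7,0.3,0],[0,0,0],-1],[[0.6,0,0],[0,0,0],-1]]'  && python3 -m creep '[[[0,0,0],[0,0,0],-1],[[0,0,0],[0,0,0],-1],[[0,0,0],[0,0,0],-1]]'
python3 - <<'E'
from plant import *;import cv2,numpy as np
t=camera("top");s=camera("side")
f=lambda i,w,h:cv2.resize(i,(w,h),interpolation=2)
A=np.hstack([f(t[190:260,340:395],330,420),f(s[120:170,250:345],470,247*1) if 0 else cv2.copyMakeBorder(f(s[120:170,250:344],470,250),0,170,0,0,0)])
B=f(t[125:255,190:350],246*800//800,200);A[250:420,330:539]=f(t[125:255,190:350],209,170);A[250:420,545:800]=f(s[275:384,170:335],255,170)
cv2.imwrite("pics/z.png",A)
E
```

```text
time_s: 40.47
ee_pos: [0.5059, -0.3322, 0.2045]
eef_rot: [-0.639, 0.769, -0.001, 0.0]
force: [-1.1, 0.5, 1.2]
gripper_width: 0.0853
time_s: 41.3
ee_pos: [0.2874, -0.5045, 0.2033]
eef_rot: [-0.638, 0.77, 0.0, -0.0]
force: [0.4, -0.4, 0.6]
gripper_width: 0.0855
time_s: 41.55
ee_pos: [0.2898, -0.5027, 0.2026]
eef_rot: [-0.639, 0.769, 0.0, 0.0]
force: [0.4, 0.9, -0.2]
gripper_width: 0.0857
```

View pics/z.png

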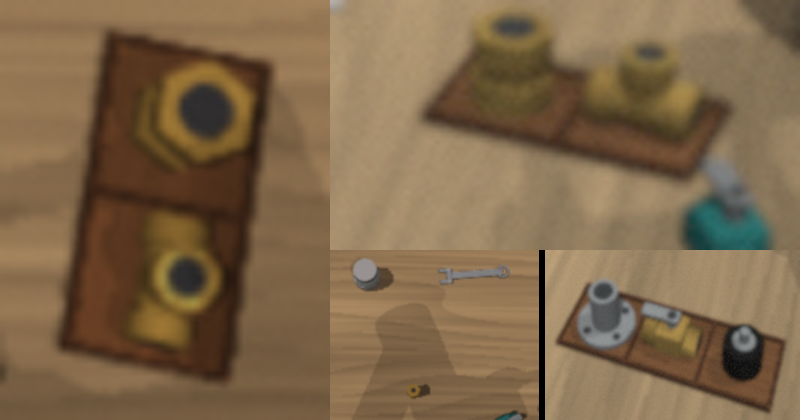

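Run:
```python
from h import *
b=dict(n="top",s=6,o=(340,190));c=dict(n="side",s=5,o=(250,120))
for C in [(.5141,-.3406),(.5138,-.3425)]:
  g=np.radians(-10.6)
  for n,p in [("union",wu((207,108),.052,**b)),("tee",wu((187,277),.052,**b)),("union s",wu((185,24),.052,**c)),("tee s",wu((320,51),.052,**c))]:
    r=p-C;print(n,p.round(4),(1000*np.array([r@[np.cos(g),np.sin(g)],r@[-np.sin(g),np.cos(g)]])).round(1))
finish_job()
```

```text
union [ 0.557  -0.3498] [43.9 -1.1]
tee [ 0.474  -0.3364] [-40.2  -3.2]
union s [ 0.5564 -0.3485] [43. -0.]
tee s [ 0.4757 -0.3351] [-38.8  -1.7]
union [ 0.557  -0.3498] [43.8  0.8]
tee [ 0.474  -0.3364] [-40.2  -1.3]
union s [ 0.5564 -0.3485] [43.   1.9]
tee s [ 0.4757 -0.3351] [-38.9   0.3]
the job is handed in; nothing more can be done
```

I placed all five parts and handed the job in at about 42 s of the 128 s. By my last camera checks each part stands upright, flat and within about 4 mm of its bay centre, against the 15 mm allowed.

- **Three-bay tray:** the brass valve is in the middle bay, the flange in the far end bay and the rubber foot in the near end bay.
- **Two-bay tray:** the tee is in the near bay and the wide coupling in the far bay. They first read about 6–8 mm off the bay centre line in the top view, and possibly up to 14 mm in the side view. I nudged both about 7 mm back with the jaws; they now read within 4 mm.
- **Left alone:** the slim coupling, jar and wrench show no visible movement. I checked this by eye in the last picture and did not measure it.

**Checks that disagreed:**
- **Wide coupling grip:** the jaws stopped at 49.5 mm where 44 mm was expected, and did so again on a second grip. It had probably turned about its own axis onto its corners. It travelled and stands upright.
- **Two-bay tray position:** the two cameras differ by up to 1 cm on where this tray lies across its row, so its y figures are the least certain.

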